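# Unload the bonding jig and send the rock sections to cure

### The arm

A 6-joint arm with a two-finger parallel gripper is mounted at the origin on the work surface. World frame = base frame: x ahead of the robot, y to its left, z up, the work surface at z = 0. Lengths are in m, angles in rad, forces in N, time in s.
With the tool pointing down it reaches from about 0.375 to 0.9 m from the base axis. Payload 3.1 kg.
Tool frame: the origin (TCP) lies at the centre of the arm's flange, where the gripper is bolted on; the fingertips stand 182 mm ahead of it and the grasp point (between the pads) lies 164 mm ahead of it; z points along the fingers, y is the line along which they close (so a half turn about z gives the same grasp; the last joint's range is limited). The gripper opens to 87 mm and grips with 3 to 60 N. Pads are 19 mm wide; open, the fingers measure 117 mm over their backs; the gripper's body (75 mm by 190 mm) begins 51 mm behind the grasp point.
Start: joints at [-1.369, 0.527, 1.433, -0, 1.181, -0.178], TCP at [0.232, -0.58, 0.405] pointing down, gripper open.
Joint ranges: [-3.08, 3.08], [-0.75, 2.2], [0.22, 2.44], [-1.43, 4.57], [0, 2.65], [-2.85, 2.85]. Speed limits (rad/s): [2.79, 2.79, 3.14, 3.14, 3.14, 3.14].

### API

Orientations are given as a rotation vector (axis times angle).
In Python, from rig import telemetry, snapshot, workorder gives the robot as it stands.
- The arm moves only by the tool apply_moves, never from a script. Its argument "targets" is a list of rows, each an object with "delta_pos": the shift along the tool's x, y, z in cm, a list of three; "rotation": the turn, a rotation vector about the tool's x, y, z in rad, a list of three; "grip": the finger opening in cm, from 0 to 8.7. In form: [{"delta_pos": [dx, dy, dz], "rotation": [wx, wy, wz], "grip": grip}, ...]. A call has 1 to 20 rows; each row is the pose to reach, as a shift and turn from the pose commanded when the call began, along the tool's axes at that moment; what a row does not reach only later rows make up. A row lasts 1/12 s, in which the tool goes at most 41.7 mm and 7.16 degrees, less where a joint would pass 70% of its speed; a pose out of reach is approached as far as the arm can. A call with a gripper value outside its range is refused whole. The fingers move at their own pace and stop on an object; "force" is the grip in N (left out, the last holds). Time passes only in rows, so rows that repeat a pose let the fingers close. It gives the time, the measured TCP pose, the force, the opening and the grip force at its end, in the units of the state.
- telemetry.get_state(): the state, without advancing time (a new reading comes with each control period).
- snapshot(name): name is "scene" or "top"; returns a dict with "frame" (420x560x3 uint8, red, green, blue), "z_map" (420x560 float32, m along the optical axis (not along the pixel's ray), 0 where there is no reading), "fx", "fy", "cx", "cy" (pixels), "rvec" (rotation vector, rad) and "tvec" (3), from world to camera coordinates, as OpenCV has them. Camera axes: x right, y down, z forward; pixel columns grow to the right and rows downward; lengths in m; the calibration is good to about 2 mm. A picture is of the moment at which its call begins.
- workorder.sign_off(): hands the job in; it is judged then, once.
The state is a dict: "clock": time; "joint_positions": joint angles; "joint_vel": joint speeds; "joint_torque": joint torques, N m; "tcp_pos": TCP position; "tcp_rot": TCP orientation; "contact_force": force on the tool from outside, world axes, zero at the start; "torque": the same for the moment, N m; "gripper_width": finger opening in m; "finger_force": force on a finger pad.
Only numpy, scipy, OpenCV 4.12 (cv2) and the standard library are available. Lean on these libraries where they do the work, as an engineer would, in place of code of your own. Each camera call takes 0.05 s, during which the arm holds its last target. There are 200 camera calls.

### The job

The glued rock sections in the bonding jig are ready for curing: swing the jig's clamp bar up and right back until it rests open, then slide each section forward out of its slot and lay it flat in the aluminium tray, side by side, while the tray still stands on the blue side of the hotplate. When all of them are in, slide the loaded tray across to stand squarely inside the red outline without lifting it off the hotplate, and lower the clamp bar of the empty jig again. Leave the bottle, the objective and the slide box where they are.

Things in the scene. Friction and masses are not known exactly. Their poses are not given: they have to be found in the camera images.
- jig: Bonding jig, fixed: aluminium base 160 x 276 x 12 mm with four parallel slots along its x. Origin: on the bench below the slots' middle; x points from the open front of the slots (-x, towards the robot) to the rear stop, z up. Base front edge at x = -85 mm, rear stop face at x = +37 mm. Hinge cheeks at x = +55, y = +-134 mm, 54 mm high.
- clamp_bar (a joint): Angle of the clamp bar. 0: down, its rubber face (14 mm wide, at jig x = -10 mm) resting on the rock slabs; it drops to -0.03 if no section is beneath. Grows as the bar is lifted and carried back; stop at +1.95 rad. Free, lightly damped hinge: let go before about 1.6 rad the 0.36 kg bar falls shut; beyond, it rests back at the stop by its weight.
- clamp_bar_grip (a point): Middle of the clamp bar's round black handle, 12 mm thick, which sticks out 59 mm beyond the base on the jig's +y side, parallel to the hinge, free all round. It is 65 mm from the hinge: at (55 - 65 cos q, 168, 40 + 65 sin q) mm in the jig's frame for bar angle q. It can turn between the fingers.
- section_granite: Pinkish-grey rock slab 58 x 28 x 12 mm glued centrally on a glass slide 76 x 38 x 4 mm, 85 g. Origin: centre of the glass underside; x along the length, z up, slab at z = 4 to 16 mm. Grip it across the 28 mm slab, just above the glass. Starts pushed home in one of the slots (centre at about jig x = -3 mm), or is absent (None).
- section_basalt: The same with a near-black slab.
- section_limestone: The same with a cream slab.
- hotplate: Laboratory hotplate, fixed, 300 (x) x 290 (y) mm, with a flat dark top at z = 60 mm. Origin: on the bench under its middle.
- blue_mark: Blue outline (inner 280 x 122 mm, long way along its x) with a blue middle stripe, painted flat on the hotplate: where the tray starts and is loaded. Origin: its centre, on the hotplate's top. It may be the left or the right one.
- red_mark: Red outline of the same form, side by side with the blue one, centres 134 mm apart along the hotplate's y: where the tray is to stand for curing. Origin: its centre, on the hotplate's top; the tray is square to it when their x axes are parallel.
- tray: Loose shallow aluminium tray 256 (x) x 98 (y) mm outside, 248 x 90 mm inside, rim 8 mm high, floor 4 mm thick, about 0.4 kg. Origin: centre of its underside; x along its length, z up. Four sections fit side by side lying along its y, at x = -87, -29, +29 and +87 mm.
- tray_grip (a point): Middle of the tray's wire handle: a 9.6 mm round steel bar 80 mm long, parallel to the tray's x, at (0, -81, 30) mm in the tray's frame, outside its -y long side; 27 mm clear between bar and rim.
- oil_bottle: Bystander: amber bottle, 38 mm across, 85 mm high. Origin: centre of the underside.
- objective: Bystander: dark microscope objective standing upright, 34 mm across, 50 mm high. Origin: centre of the underside.
- slide_box: Bystander: grey plastic slide box 85 x 150 x 30 mm. Origin: centre of the underside.
- jig_slots (a point): Point on the floor of one slot of the jig, at (0, 32, 12) mm in the jig's frame; axes as the jig's. Slot centre lines at jig y = -96, -32, +32 and +96 mm, floors at z = 12 mm. Guide ribs 4 mm high stand 20.5 mm to either side of each centre line, along the whole slot.
- jig_keeper (a point): Front edge of the dark keeper lips, at jig x = +2 mm (this point: y = 0, z = 20.5 mm). From here back to the rear stop the lips (underside z = 17.5, top 20.5 mm) reach to 16 mm from each slot's centre line, over the long edges of the glass: a section that is home cannot be lifted and must first be drawn forward at least 36 mm.
- clamp_bar_hinge (a point): Middle of the clamp bar's hinge axis, which lies along the jig's y, at (55, 0, 40) mm in the jig's frame.
- section_serpentine: The same with a dark green slab.
Mind the look-alikes: they are no part of the job. Leave any purple or yellow look-alike of the section_limestone alone.

How it is judged:
On the way, in this order (a step that is already met when the one before it is completed fails the run):
1. the clamp bar is swung right back and stands open, the sections still home in their slots (value of joint clamp_bar above 1.7 rad and x of each of section_granite, section_basalt, section_limestone, section_serpentine in the frame of jig above -0.02 m), for 0.2 s.
2. every section lies flat in the tray, with the tray still on the blue side (more than 70 mm from the red mark's centre) (x of section_granite in the frame of tray between -0.114 and 0.114 m and y of section_granite in the frame of tray between -0.035 and 0.035 m and z of section_granite in the frame of tray between -0.001 and 0.009 m and angle between each of section_granite, section_basalt, section_limestone, section_serpentine's own z axis and vertical below 0.1 rad and x of section_basalt in the frame of tray between -0.114 and 0.114 m and y of section_basalt in the frame of tray between -0.035 and 0.035 m and z of section_basalt in the frame of tray between -0.001 and 0.009 m and x of section_limestone in the frame of tray between -0.114 and 0.114 m and y of section_limestone in the frame of tray between -0.035 and 0.035 m and z of section_limestone in the frame of tray between -0.001 and 0.009 m and x of section_serpentine in the frame of tray between -0.114 and 0.114 m and y of section_serpentine in the frame of tray between -0.035 and 0.035 m and z of section_serpentine in the frame of tray between -0.001 and 0.009 m and horizontal distance between tray and red_mark above 0.07 m), for 0.2 s.
3. the loaded tray stands squarely inside the red outline (x of section_granite in the frame of tray between -0.114 and 0.114 m and y of section_granite in the frame of tray between -0.035 and 0.035 m and z of section_granite in the frame of tray between -0.001 and 0.009 m and angle between each of section_granite, section_basalt, section_limestone, section_serpentine's own z axis and vertical below 0.1 rad and x of section_basalt in the frame of tray between -0.114 and 0.114 m and y of section_basalt in the frame of tray between -0.035 and 0.035 m and z of section_basalt in the frame of tray between -0.001 and 0.009 m and x of section_limestone in the frame of tray between -0.114 and 0.114 m and y of section_limestone in the frame of tray between -0.035 and 0.035 m and z of section_limestone in the frame of tray between -0.001 and 0.009 m and x of section_serpentine in the frame of tray between -0.114 and 0.114 m and y of section_serpentine in the frame of tray between -0.035 and 0.035 m and z of section_serpentine in the frame of tray between -0.001 and 0.009 m and horizontal distance between tray and red_mark below 0.017 m and angle between the x axis of tray and the x axis of red_mark, either way round below 0.12 rad and z of tray in the frame of hotplate below 0.064 m and angle between tray's own z axis and vertical below 0.05 rad), for 0.2 s.
At the end, for the whole second after the job is handed in: Every section lies flat on the tray's floor (within 0.1 rad, none on top of another), the tray stands still and flat on the hotplate with its centre within 17 mm of the red mark's centre and square to it within 0.12 rad, and the clamp bar is down (below 0.06 rad) (all of step 3 and value of joint clamp_bar below 0.06 rad and linear speed of each of tray, section_granite, section_basalt, section_limestone, section_serpentine below 0.02 m/s); the robot touches nothing.
It fails at once if the tray is lifted off the hotplate (more than 12 mm) (z of tray in the frame of hotplate above 0.072 m).
It fails at once if the bottle, the objective or the slide box is moved more than 30 mm (distance of any of oil_bottle, objective, slide_box from where it was at the start of the episode above 0.03 m).
Of section_granite, section_basalt, section_limestone, section_serpentine only 3 to 4 are there at a start; the rules pass over those that are not, and their reading is None.
At some moment in a run one of tray may be knocked a few centimetres aside while the robot is not near it.
Once in a run the grip may slacken for a moment while it holds something.
It also fails if it takes over 210 s, if anything falls off the work surface, if the arm or the gripper's body presses on something with over 40 N, if the wrist force passes 120 N, or if a joint passes its speed limit or range.

## Working session

There is one attempt and no reset: what is moved stays moved. The work goes in short steps, Python scripts to look and compute and a tool call to move; the robot and the scene stay as the last step left them, time stands still between calls to the robot, and variables do not carry over. Pictures are saved under pics/ and viewed, at most 14 in all, crops included, and the job is handed in when it is done.

Besides the shell and the picture viewer there is one more tool, called after ">>>" as a command line: name --argument value ..., lists and objects as JSON in quotes. apply_moves: Moves the arm, as the interface text tells. Its arguments: {"type":"object","properties":{"targets":{"type":"array"},"force":{"type":"number"}},"required":["targets"]}

```bash
ls; mkdir -p pics
cat > h.py <<'E'
import numpy as np, cv2
from rig import telemetry, snapshot, workorder
def snap(n):
    s=snapshot(n); s['R']=cv2.Rodrigues(np.array(s['rvec'],float))[0]; s['t']=np.array(s['tvec'],float).reshape(3); return s
def ray(s,uv,z):
    uv=np.atleast_2d(uv).astype(float)
    d=np.c_[(uv[:,0]-s['cx'])/s['fx'],(uv[:,1]-s['cy'])/s['fy'],np.ones(len(uv))]@s['R']
    c=-s['R'].T@s['t']
    return c+d*((z-c[2])/d[:,2])[:,None]
def cloud(s):
    v,u=np.indices(s['z_map'].shape); z=s['z_map']
    P=np.stack([(u-s['cx'])/s['fx']*z,(v-s['cy'])/s['fy']*z,z],-1)
    W=(P-s['t'])@s['R']; W[z==0]=np.nan; return W
def proj(s,P):
    p=np.atleast_2d(P)@s['R'].T+s['t']; return np.c_[p[:,0]/p[:,2]*s['fx']+s['cx'],p[:,1]/p[:,2]*s['fy']+s['cy']]
def save(s,n): cv2.imwrite('pics/'+n+'.png',s['frame'][:,:,::-1])
E
python3 - <<'E'
from h import *
for n in('top','scene'):
    s=snap(n); save(s,n+'0'); print(n,s['fx'],-s['R'].T@s['t'],s['R'].round(2).tolist()); np.savez(n+'0.npz',**s)
print(telemetry.get_state())
E
```

```text
pics
top 527.1008239346845 [0.28344747 0.02909057 1.41233944] [[-0.06, -1.0, 0.0], [-0.98, 0.06, -0.2], [0.2, -0.02, -0.98]]
scene 493.0488930298161 [1.37060037 0.20436333 1.02965623] [[-0.25, 0.97, 0.01], [0.73, 0.19, -0.66], [-0.64, -0.15, -0.75]]
{'clock': 0.1, 'joint_positions': array([-1.36846358e+00,  5.28406023e-01,  1.43376223e+00, -5.99178465e-06,
        1.18142128e+00, -1.78510756e-01]), 'joint_vel': array([-0.00032565, -0.00227465, -0.00306344,  0.00026352, -0.0009489 ,
       -0.00103756]), 'joint_torque': array([ 1.99979222e-04, -4.40984058e+01, -1.77151269e+01,  6.34230673e-02,
        5.33920771e-02, -4.09780080e-05]), 'tcp_pos': array([ 0.23227338, -0.57990979,  0.40385277]), 'tcp_rot': array([-3.08284552e+00, -5.94244396e-01,  4.60342408e-05]), 'contact_force': array([ 0.24297283,  0.68557538, -0.75397671]), 'torque': array([-9.93167486e-05,  4.19535407e-03,  1.30825824e-03]), 'finger_force': 0.0, 'gripper_width': 0.0870683323526993}
```

View pics/top0.png

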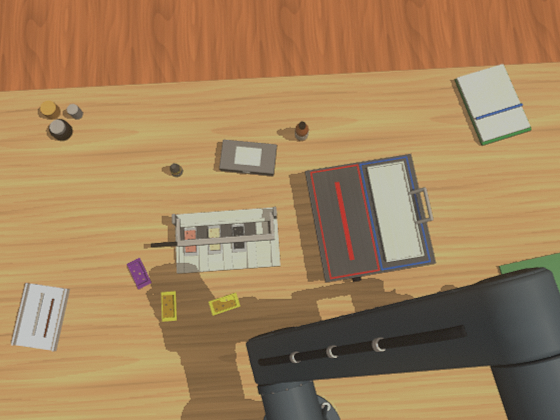

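View pics/scene0.png

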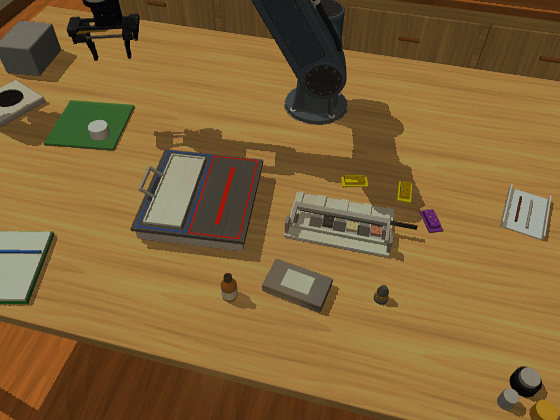

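The top view shows the jig at about px (175-280, 207-272). Its handle is at (150,246), on the +y side, and pink, cream and dark slabs sit in three slots. The hotplate is at about (370,217), with the tray on the blue (right, -y) side and its wire handle at (428,205). The red outline is on the left. The yellow and purple look-alikes lie in front of the jig.

Run:
```python
from h import *
s=dict(np.load('top0.npz')); W=cloud(s); hsv=cv2.cvtColor(s['frame'],cv2.COLOR_RGB2HSV).astype(int)
H,S,V=hsv[...,0],hsv[...,1],hsv[...,2]
v,u=np.indices(H.shape)
def rect(m,z,name):
    m=m.astype(np.uint8); n,l,st,_=cv2.connectedComponentsWithStats(m); k=1+np.argmax(st[1:,4]); 
    p=np.argwhere(l==k)[:,::-1]; P=ray(s,p,z)[:,:2]
    r=cv2.minAreaRect((P*1000).astype(np.float32)); print(name,st[k,4],np.round(r[0],1),np.round(r[1],1),round(r[2],2)); return r
hp=(u>295)&(u<445)&(v>140)&(v<290)
z=W[...,2]
print('hp z', np.nanmedian(z[225:230,320:330]), 'bench',np.nanmedian(z[300:310,50:100]))
rect(hp&(z>.045),.06,'hotplate')
rect(hp&(S<60)&(V>150),.066,'tray')
rect(hp&((H<6)|(H>174))&(S>120),.06,'red')
m=hp&((H>105)&(H<125))&(S>80); print(m.sum()); rect(m,.06,'blue')
jg=(u>165)&(u<290)&(v>200)&(v<285)
rect(jg&(z>.006),.012,'jig')
rect(jg&(S<50)&(V>120),.012,'jigwhite')
hd=(u>415)&(u<440)&(v>180)&(v<230)&(z>.075); print('handle',np.nanmedian(W[hd],0),hd.sum())
im=s['frame'][195:290,140:300]; a=cv2.resize(im,None,fx=4,fy=4,interpolation=cv2.INTER_CUBIC)
im=dict(np.load('scene0.npz'))['frame'][185:265,275:435]; b=cv2.resize(im,None,fx=4,fy=4,interpolation=cv2.INTER_CUBIC)
c=np.vstack([a,b])[:, :, ::-1]; c=cv2.resize(c,None,fx=.85,fy=.85); print(c.shape); cv2.imwrite('pics/c1.png',c)
```

```text
hp z 0.05832308221466142 bench 0.00024707718739068045
hotplate 12594 [ 536.  -220.7] [299.9 309.2] 6.24
tray 3488 [ 546.2 -279.1] [256.  98.] 6.06
red 638 [ 529.  -144.9] [289.2 132. ] 6.24
476
blue 459 [ 543.6 -277.5] [288.1 130.8] 6.26
jig 5972 [503.7 178.6] [163.2 303.4] 0.87
jigwhite 4854 [503.2 167.6] [159.  275.2] 0.98
handle [ 0.54889812 -0.35722876  0.09023654] 189
(595, 544, 3)
```

View pics/c1.png

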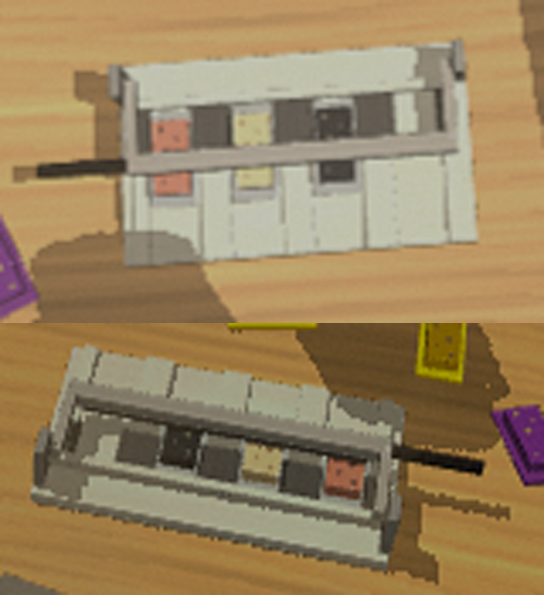

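The close-up shows granite (pink), limestone (cream) and one dark section in three slots, at crop px (172,160), (253,160) and (335,160). The slot at the -y end is empty. The clamp is down, and its handle runs from crop px (37,170) to (125,165).

```bash
cat >> h.py <<'E'
from scipy.spatial.transform import Rotation as Ro
J=(0.5082,0.1677,np.radians(1.0))
def jig(x,y,z,J=J):
    c,s=np.cos(J[2]),np.sin(J[2]); return np.array([J[0]+(c*x-s*y)/1e3,J[1]+(s*x+c*y)/1e3,z/1e3])
def down(psi):
    p=np.radians(psi); return np.array([[np.cos(p),np.sin(p),0],[np.sin(p),-np.cos(p),0],[0,0,-1]])
def plan(*wps):
    "wps: (grasp xyz [m], psi deg)"
    st=telemetry.get_state(); R0=Ro.from_rotvec(st['tcp_rot']).as_matrix(); p0=np.array(st['tcp_pos'])
    g=p0+R0[:,2]*.164; print('t',round(st['clock'],2),'grasp',g.round(4),'psi',round(np.degrees(np.arctan2(R0[1,0],R0[0,0])),1),'w',round(st['gripper_width'],4),'ff',st['finger_force'],'j',np.round(st['joint_positions'],2))
    pp,Rp=p0,R0
    for P,psi in wps:
        R=down(psi); t=np.array(P)-R[:,2]*.164; w=Ro.from_matrix(R0.T@R).as_rotvec()
        n=max(np.linalg.norm(t-pp)/.0417,np.degrees(Ro.from_matrix(Rp.T@R).magnitude())/7.16)
        print((R0.T@(t-p0)*100).round(2).tolist(),w.round(3).tolist(),'rows>=%.1f'%n); pp,Rp=t,R
E
python3 - <<'E'
from h import *
s=dict(np.load('top0.npz'))
for uv in [(150.9,245),(176.8,243.5)]:
    P=ray(s,uv,.046)[0]*1000; print(P, 'jig', (np.array([[.99985,.01745],[-.01745,.99985]])@(P[:2]-[508.2,167.7])))
# slabs in top at z=.028
hsv=cv2.cvtColor(s['frame'],cv2.COLOR_RGB2HSV)
for (a,b) in [(152,190),(235,272),(318,353)]:
    P=ray(s,[((a+b)/2/3.4+140,(120+195*0+0)/3.4+195)],.028)[0]*1000; print('slab',P)
for n,uv in [('objective',(176,175)),('bottle',(302,137)),('purple',(138,273)),('yellow',(225,304)),('yellow2',(168,306))]: print(n,ray(s,uv,.01)[0].round(3))
plan((( .45,-.3,.24),60),((.5,.1,.24),91),(jig(-10,168,150),91),(jig(-10,168,40),91))
E
```

```text
[495.18569595 362.15288664  46.        ] jig [ -9.61914903 194.65081831]
[495.12180966 294.6590932   46.        ] jig [-10.86079243 127.16826376]
slab [531.22049457 261.69747548  28.        ]
slab [527.39312426 197.3011526   28.        ]
slab [523.5876373  133.27302166  28.        ]
objective [0.691 0.3   0.01 ]
bottle [ 0.781 -0.053  0.01 ]
purple [0.428 0.406 0.01 ]
yellow [0.333 0.179 0.01 ]
yellow2 [0.337 0.328 0.01 ]
t 0.1 grasp [ 0.2322 -0.5796  0.2399] psi 21.8 w 0.0871 ff 0.0 j [-1.37  0.53  1.43 -0.    1.18 -0.18]
[30.62, -17.89, 0.03] [-0.002, -0.001, -0.666] rows>=8.5
[50.13, -53.17, 0.11] [-0.002, -0.001, -1.207] rows>=9.7
[58.44, -75.19, 9.15] [-0.002, -0.001, -1.207] rows>=6.0
[58.43, -75.17, 20.15] [-0.002, -0.001, -1.207] rows>=2.6
```

>>> apply_moves --targets '[{"delta_pos": [30.6, -17.9, 0], "rotation": [0, 0, -0.666], "grip": 5}, {"delta_pos": [30.6, -17.9, 0], "rotation": [0, 0, -0.666], "grip": 5}, {"delta_pos": [30.6, -17.9, 0], "rotation": [0, 0, -0.666], "grip": 5}, {"delta_pos": [30.6, -17.9, 0], "rotation": [0, 0, -0.666], "grip": 5}, {"delta_pos": [30.6, -17.9, 0], "rotation": [0, 0, -0.666], "grip": 5}, {"delta_pos": [30.6, -17.9, 0], "rotation": [0, 0, -0.666], "grip": 5}, {"delta_pos": [30.6, -17.9, 0], "rotation": [0, 0, -0.666], "grip": 5}, {"delta_pos": [30.6, -17.9, 0], "rotation": [0, 0, -0.666], "grip": 5}, {"delta_pos": [50.1, -53.2, 0], "rotation": [0, 0, -1.207], "grip": 5}, {"delta_pos": [50.1, -53.2, 0], "rotation": [0, 0, -1.207], "grip": 5}, {"delta_pos": [50.1, -53.2, 0], "rotation": [0, 0, -1.207], "grip": 5}, {"delta_pos": [50.1, -53.2, 0], "rotation": [0, 0, -1.207], "grip": 5}, {"delta_pos": [50.1, -53.2, 0], "rotation": [0, 0, -1.207], "grip": 5}, {"delta_pos": [50.1, -53.2, 0], "rotation": [0, 0, -1.207], "grip": 5}, {"delta_pos": [50.1, -53.2, 0], "rotation": [0, 0, -1.207], "grip": 5}, {"delta_pos": [50.1, -53.2, 0], "rotation": [0, 0, -1.207], "grip": 5}, {"delta_pos": [50.1, -53.2, 0], "rotation": [0, 0, -1.207], "grip": 5}, {"delta_pos": [50.1, -53.2, 0], "rotation": [0, 0, -1.207], "grip": 5}, {"delta_pos": [50.1, -53.2, 0], "rotation": [0, 0, -1.207], "grip": 5}]'

```text
clock: 1.68
tcp_pos: [0.4995, 0.1054, 0.4047]
tcp_rot: [-2.195, -2.246, -0.004]
contact_force: [0.9, -0.5, -0.9]
gripper_width: 0.0502
finger_force: 0.0
```

Run:
```python
from h import *
plan((jig(-10,168,150),91),(jig(-10,168,41),91))
```

```text
t 1.68 grasp [0.4996 0.1059 0.2407] psi 91.3 w 0.0502 ff 0.0 j [-0.01  0.37  1.72  0.    1.05 -0.04]
[22.99, 0.1, 9.13] [0.001, -0.003, 0.005] rows>=5.9
[22.96, 0.09, 20.03] [0.001, -0.003, 0.005] rows>=2.6
```

>>> apply_moves --targets '[{"delta_pos": [23, 0.1, 9.1], "rotation": [0, 0, 0.005], "grip": 5}, {"delta_pos": [23, 0.1, 9.1], "rotation": [0, 0, 0.005], "grip": 5}, {"delta_pos": [23, 0.1, 9.1], "rotation": [0, 0, 0.005], "grip": 5}, {"delta_pos": [23, 0.1, 9.1], "rotation": [0, 0, 0.005], "grip": 5}, {"delta_pos": [23, 0.1, 9.1], "rotation": [0, 0, 0.005], "grip": 5}, {"delta_pos": [23, 0.1, 9.1], "rotation": [0, 0, 0.005], "grip": 5}, {"delta_pos": [23, 0.1, 9.1], "rotation": [0, 0, 0.005], "grip": 5}, {"delta_pos": [23, 0.1, 13], "rotation": [0, 0, 0.005], "grip": 5}, {"delta_pos": [23, 0.1, 16], "rotation": [0, 0, 0.005], "grip": 5}, {"delta_pos": [23, 0.1, 18], "rotation": [0, 0, 0.005], "grip": 5}, {"delta_pos": [23, 0.1, 20], "rotation": [0, 0, 0.005], "grip": 5}, {"delta_pos": [23, 0.1, 20], "rotation": [0, 0, 0.005], "grip": 5}, {"delta_pos": [23, 0.1, 20], "rotation": [0, 0, 0.005], "grip": 1}, {"delta_pos": [23, 0.1, 20], "rotation": [0, 0, 0.005], "grip": 0.5}, {"delta_pos": [23, 0.1, 20], "rotation": [0, 0, 0.005], "grip": 0.5}, {"delta_pos": [23, 0.1, 20], "rotation": [0, 0, 0.005], "grip": 0.5}, {"delta_pos": [23, 0.1, 20], "rotation": [0, 0, 0.005], "grip": 0.5}]' --force 15

```text
clock: 3.1
tcp_pos: [0.4972, 0.33, 0.2061]
tcp_rot: [2.207, 2.234, 0.003]
contact_force: [0.3, 0.1, -1.1]
gripper_width: 0.0244
finger_force: 0.0
```

Run:
```python
from h import *
q0=0
for q in [0,.15,.3,.5,.7,.9,1.1,1.3,1.5,1.7,1.85,1.93]:
    print(q)
st=telemetry.get_state(); print(st['contact_force'])
plan(*[(jig(55-65*np.cos(q),168,40+65*np.sin(q)),91) for q in [0,.15,.3,.5,.7,.9,1.1,1.3,1.5,1.7,1.85,1.93]])
```

```text
0
0.15
0.3
0.5
0.7
0.9
1.1
1.3
1.5
1.7
1.85
1.93
[ 0.25332375  0.14806758 -1.10048742]
t 3.1 grasp [0.4976 0.3301 0.0421] psi 90.7 w 0.0244 ff 0.0 j [ 0.4   0.77  1.64 -0.    0.73  0.39]
[0.56, -0.19, 0.21] [0.002, -0.001, -0.005] rows>=0.1
[0.56, -0.11, -0.76] [0.002, -0.001, -0.005] rows>=0.2
[0.56, 0.11, -1.71] [0.002, -0.001, -0.005] rows>=0.2
[0.56, 0.62, -2.9] [0.002, -0.001, -0.005] rows>=0.3
[0.57, 1.35, -3.97] [0.002, -0.001, -0.005] rows>=0.3
[0.57, 2.28, -4.88] [0.002, -0.001, -0.005] rows>=0.3
[0.58, 3.38, -5.57] [0.002, -0.001, -0.005] rows>=0.3
[0.59, 4.59, -6.04] [0.002, -0.001, -0.005] rows>=0.3
[0.59, 5.87, -6.26] [0.002, -0.001, -0.005] rows>=0.3
[0.6, 7.17, -6.22] [0.002, -0.001, -0.005] rows>=0.3
[0.61, 8.12, -6.02] [0.002, -0.001, -0.005] rows>=0.2
[0.61, 8.61, -5.86] [0.002, -0.001, -0.005] rows>=0.1
```

>>> apply_moves --targets '[{"delta_pos": [0.3, -0.2, 0.2], "rotation": [0, 0, 0], "grip": 0.5}, {"delta_pos": [0.3, -0.2, 0.2], "rotation": [0, 0, 0], "grip": 0.5}, {"delta_pos": [0.3, -0.2, 0.2], "rotation": [0, 0, 0], "grip": 0.5}, {"delta_pos": [0.3, -0.2, 0.2], "rotation": [0, 0, 0], "grip": 0.5}]'

```text
clock: 3.43
tcp_pos: [0.4959, 0.3333, 0.2033]
tcp_rot: [2.207, 2.234, 0.006]
contact_force: [3.7, -0.7, 0.2]
gripper_width: 0.0115
finger_force: 15.0
```

Run:
```python
from h import *
print(telemetry.get_state()['contact_force'])
plan(*[(jig(55-65*np.cos(q),168,40+65*np.sin(q)),91) for q in [0,.15,.3,.5,.7,.9,1.1,1.3,1.5,1.7,1.85,1.93]])
```

```text
[ 3.69444575 -0.70455171  0.20269798]
t 3.43 grasp [0.4965 0.3335 0.0393] psi 90.7 w 0.0115 ff 14.995416551828384 j [ 0.4   0.77  1.64 -0.    0.72  0.39]
[0.23, -0.06, -0.07] [0.004, -0.001, -0.005] rows>=0.1
[0.23, 0.02, -1.04] [0.004, -0.001, -0.005] rows>=0.2
[0.23, 0.24, -1.99] [0.004, -0.001, -0.005] rows>=0.2
[0.23, 0.75, -3.18] [0.004, -0.001, -0.005] rows>=0.3
[0.24, 1.49, -4.25] [0.004, -0.001, -0.005] rows>=0.3
[0.25, 2.42, -5.15] [0.004, -0.001, -0.005] rows>=0.3
[0.25, 3.52, -5.85] [0.004, -0.001, -0.005] rows>=0.3
[0.26, 4.73, -6.31] [0.004, -0.001, -0.005] rows>=0.3
[0.27, 6.01, -6.53] [0.004, -0.001, -0.005] rows>=0.3
[0.27, 7.31, -6.48] [0.004, -0.001, -0.005] rows>=0.3
[0.28, 8.26, -6.28] [0.004, -0.001, -0.005] rows>=0.2
[0.28, 8.75, -6.12] [0.004, -0.001, -0.005] rows>=0.1
```

Gripped at 11.5 mm opening, so it is holding the 12 mm handle. Now I'll swing the bar along its arc.

>>> apply_moves --targets '[{"delta_pos": [0, 0, -0.5], "rotation": [0, 0, 0], "grip": 0.5}, {"delta_pos": [0, 0, -1.04], "rotation": [0, 0, 0], "grip": 0.5}, {"delta_pos": [0, 0.25, -2], "rotation": [0, 0, 0], "grip": 0.5}, {"delta_pos": [0, 0.45, -2.6], "rotation": [0, 0, 0], "grip": 0.5}, {"delta_pos": [0, 0.75, -3.2], "rotation": [0, 0, 0], "grip": 0.5}, {"delta_pos": [0, 1.1, -3.75], "rotation": [0, 0, 0], "grip": 0.5}, {"delta_pos": [0, 1.5, -4.25], "rotation": [0, 0, 0], "grip": 0.5}, {"delta_pos": [0, 1.95, -4.75], "rotation": [0, 0, 0], "grip": 0.5}, {"delta_pos": [0, 2.4, -5.15], "rotation": [0, 0, 0], "grip": 0.5}, {"delta_pos": [0, 2.95, -5.55], "rotation": [0, 0, 0], "grip": 0.5}, {"delta_pos": [0, 3.5, -5.85], "rotation": [0, 0, 0], "grip": 0.5}, {"delta_pos": [0, 4.1, -6.1], "rotation": [0, 0, 0], "grip": 0.5}, {"delta_pos": [0, 4.7, -6.3], "rotation": [0, 0, 0], "grip": 0.5}, {"delta_pos": [0, 5.35, -6.45], "rotation": [0, 0, 0], "grip": 0.5}, {"delta_pos": [0, 6, -6.53], "rotation": [0, 0, 0], "grip": 0.5}, {"delta_pos": [0, 6.65, -6.53], "rotation": [0, 0, 0], "grip": 0.5}, {"delta_pos": [0, 7.3, -6.48], "rotation": [0, 0, 0], "grip": 0.5}, {"delta_pos": [0, 7.8, -6.4], "rotation": [0, 0, 0], "grip": 0.5}, {"delta_pos": [0, 8.3, -6.25], "rotation": [0, 0, 0], "grip": 0.5}, {"delta_pos": [0, 8.6, -6.15], "rotation": [0, 0, 0], "grip": 0.5}]'

```text
clock: 5.1
tcp_pos: [0.5806, 0.3343, 0.266]
tcp_rot: [-2.207, -2.234, -0.001]
contact_force: [-0.3, 2.8, 4.4]
gripper_width: 0.0114
finger_force: 15.0
```

Run:
```python
from h import *
print(telemetry.get_state()['contact_force'])
plan((jig(55-65*np.cos(1.95),168,40+65*np.sin(1.95)),91))
```

```text
[-0.33986518  2.83947446  4.4446257 ]
t 5.1 grasp [0.5805 0.3345 0.102 ] psi 90.7 w 0.0114 ff 15.007521361112595 j [0.36 0.75 1.42 0.   0.97 0.34]
[0.27, 0.38, 0.16] [-0.0, -0.001, -0.005] rows>=0.1
```

>>> apply_moves --targets '[{"delta_pos": [0, 0.1, 0], "rotation": [0, 0, 0], "grip": 4.5}, {"delta_pos": [0, 0.1, 0], "rotation": [0, 0, 0], "grip": 4.5}, {"delta_pos": [0, 0.1, 0], "rotation": [0, 0, 0], "grip": 4.5}, {"delta_pos": [0, 0.1, 0], "rotation": [0, 0, 0], "grip": 4.5}, {"delta_pos": [0, 0.1, 0], "rotation": [0, 0, 0], "grip": 4.5}, {"delta_pos": [0, 0.1, -4], "rotation": [0, 0, 0], "grip": 4.5}, {"delta_pos": [0, 0.1, -8], "rotation": [0, 0, 0], "grip": 4.5}, {"delta_pos": [0, 0.1, -12], "rotation": [0, 0, 0], "grip": 4.5}, {"delta_pos": [0, 0.1, -12], "rotation": [0, 0, 0], "grip": 4.5}]'

```text
clock: 5.85
tcp_pos: [0.5839, 0.3348, 0.3935]
tcp_rot: [2.203, 2.23, 0.024]
contact_force: [1.8, -0.1, 0.9]
gripper_width: 0.0442
finger_force: 0.0
```

Run:
```python
from h import *
a=snap('top'); b=snap('scene'); np.savez('top1.npz',**a); np.savez('scene1.npz',**b)
A=cv2.resize(a['frame'][195:290,140:300],None,fx=3.4,fy=3.4,interpolation=cv2.INTER_CUBIC); B=cv2.resize(b['frame'][185:265,275:435],None,fx=3.4,fy=3.4,interpolation=cv2.INTER_CUBIC)
cv2.imwrite('pics/c2.png',np.vstack([A,B])[:,:,::-1])
plan((jig(-10,96,150),181),(jig(-10,96,37),181))
```

```text
t 5.95 grasp [0.5828 0.3342 0.2228] psi 90.7 w 0.0449 ff 0.0 j [ 0.35  0.61  1.33 -0.    1.2   0.34]
[-6.95, -8.67, 7.23] [0.005, 0.003, -1.576] rows>=12.6
[-6.97, -8.72, 18.53] [0.005, 0.003, -1.576] rows>=2.7
```

View pics/c2.png

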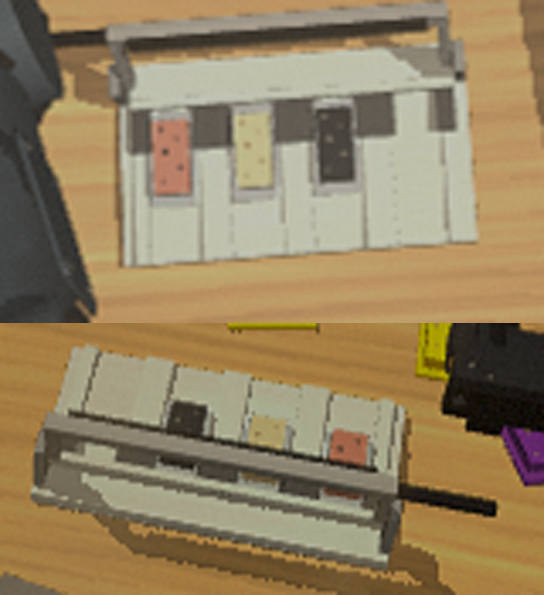

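The clamp bar rests open, and all three slabs are home, at crop px (172,157), (253,153) and (335,147). Next I'll measure the slab centres.

Run:
```python
from h import *
s=dict(np.load('top1.npz')); f=s['frame'].astype(int); hsv=cv2.cvtColor(s['frame'],cv2.COLOR_RGB2HSV).astype(int)
v,u=np.indices(f.shape[:2]); Hh,S,V=hsv[...,0],hsv[...,1],hsv[...,2]
Ji=np.array([[.99985,.01745],[-.01745,.99985]])
for n,m in [('gran',(S>90)&((Hh<8)|(Hh>172))&(u>180)&(u<200)),('lime',(S>50)&(Hh>15)&(Hh<35)&(u>206)&(u<222)),('dark',(V<70)&(u>231)&(u<247))]:
    m=m&(v>222)&(v<256)
    p=np.argwhere(m)[:,::-1]; P=ray(s,p,.028)[:,:2]*1000; r=cv2.minAreaRect(P.astype(np.float32))
    print(n,len(p),np.round(r,1) if 0 else r, 'jig',(Ji@(np.array(r[0])-[508.2,167.7])).round(1),'mean rgb',f[m].mean(0).round())
```

```text
gran 0 ((0.0, 0.0), (0.0, 0.0), 0.0) jig [-511.1 -158.8] mean rgb [nan nan nan]
lime 234 ((504.6288146972656, 199.94580078125), (58.440040588378906, 30.121387481689453), 1.1412229537963867) jig [-3.  32.3] mean rgb [185. 178. 134.]
dark 15 ((506.0209655761719, 139.78097534179688), (55.493202209472656, 21.709463119506836), 12.826844215393066) jig [ -2.7 -27.9] mean rgb [68. 64. 57.]<stdin>:8: RuntimeWarning: Mean of empty slice.
  ret = um.true_divide(
```

Limestone measures at jig (-3, 32.3) and 58 x 30 mm, which confirms the jig frame. Picking granite.

>>> apply_moves --targets '[{"delta_pos": [-6.95, -8.67, 7.2], "rotation": [0, 0, -1.576], "grip": 4.5}, {"delta_pos": [-6.95, -8.67, 7.2], "rotation": [0, 0, -1.576], "grip": 4.5}, {"delta_pos": [-6.95, -8.67, 7.2], "rotation": [0, 0, -1.576], "grip": 4.5}, {"delta_pos": [-6.95, -8.67, 7.2], "rotation": [0, 0, -1.576], "grip": 4.5}, {"delta_pos": [-6.95, -8.67, 7.2], "rotation": [0, 0, -1.576], "grip": 4.5}, {"delta_pos": [-6.95, -8.67, 7.2], "rotation": [0, 0, -1.576], "grip": 4.5}, {"delta_pos": [-6.95, -8.67, 7.2], "rotation": [0, 0, -1.576], "grip": 4.5}, {"delta_pos": [-6.95, -8.67, 7.2], "rotation": [0, 0, -1.576], "grip": 4.5}, {"delta_pos": [-6.95, -8.67, 7.2], "rotation": [0, 0, -1.576], "grip": 4.5}, {"delta_pos": [-6.95, -8.67, 7.2], "rotation": [0, 0, -1.576], "grip": 4.5}, {"delta_pos": [-6.95, -8.67, 7.2], "rotation": [0, 0, -1.576], "grip": 4.5}, {"delta_pos": [-6.95, -8.67, 7.2], "rotation": [0, 0, -1.576], "grip": 4.5}, {"delta_pos": [-6.95, -8.67, 7.2], "rotation": [0, 0, -1.576], "grip": 4.5}, {"delta_pos": [-6.95, -8.67, 7.2], "rotation": [0, 0, -1.576], "grip": 4.5}, {"delta_pos": [-6.95, -8.7, 11], "rotation": [0, 0, -1.576], "grip": 4.5}, {"delta_pos": [-6.95, -8.7, 14], "rotation": [0, 0, -1.576], "grip": 4.5}, {"delta_pos": [-6.95, -8.7, 15], "rotation": [0, 0, -1.576], "grip": 4.5}, {"delta_pos": [-6.95, -8.7, 15], "rotation": [0, 0, -1.576], "grip": 4.5}]'

```text
clock: 7.45
tcp_pos: [0.494, 0.2628, 0.2309]
tcp_rot: [0.025, -3.133, 0.004]
contact_force: [0.7, 0.1, 0.0]
gripper_width: 0.0452
finger_force: 0.0
```

Run:
```python
from h import *
plan((jig(-10,96,37),181),(jig(-60,96,37.5),181),(jig(-60,96,140),181))
```

```text
t 7.45 grasp [0.4926 0.2624 0.0669] psi -179.1 w 0.0452 ff 0.0 j [ 0.29  0.7   1.73 -0.    0.73 -1.3 ]
[-0.28, 0.08, 2.99] [-0.002, -0.008, -0.002] rows>=0.7
[4.72, 0.07, 2.98] [-0.002, -0.008, -0.002] rows>=1.2
[4.8, 0.04, -7.27] [-0.002, -0.008, -0.002] rows>=2.5
```

>>> apply_moves --targets '[{"delta_pos": [-0.2, 0.1, 1.5], "rotation": [0, 0, 0], "grip": 4.5}, {"delta_pos": [-0.2, 0.1, 2.5], "rotation": [0, 0, 0], "grip": 4.5}, {"delta_pos": [-0.2, 0.1, 3], "rotation": [0, 0, 0], "grip": 4.5}, {"delta_pos": [-0.2, 0.1, 3], "rotation": [0, 0, 0], "grip": 4.5}, {"delta_pos": [-0.2, 0.1, 3], "rotation": [0, 0, 0], "grip": 4.5}]' --force 30

```text
clock: 7.87
tcp_pos: [0.4976, 0.2644, 0.2047]
tcp_rot: [-0.027, 3.141, 0.0]
contact_force: [-0.3, -0.2, -0.9]
gripper_width: 0.0454
finger_force: 0.0
```

Run:
```python
from h import *
print(telemetry.get_state()['contact_force'])
plan((jig(-10,96,37),181),(jig(-60,96,37.5),181),(jig(-60,96,140),181))
```

```text
[-0.28810599 -0.18677297 -0.94621925]
t 7.87 grasp [0.4976 0.2644 0.0407] psi -179.0 w 0.0454 ff 0.0 j [ 0.29  0.75  1.73 -0.    0.67 -1.3 ]
[0.11, -0.09, 0.37] [0.0, 0.0, -0.0] rows>=0.1
[5.11, -0.09, 0.32] [0.0, 0.0, -0.0] rows>=1.2
[5.11, -0.09, -9.93] [0.0, 0.0, -0.0] rows>=2.5
```

>>> apply_moves --targets '[{"delta_pos": [0, 0, 0], "rotation": [0, 0, 0], "grip": 4.5}, {"delta_pos": [0, 0, 0], "rotation": [0, 0, 0], "grip": 4.5}, {"delta_pos": [0, 0, 0], "rotation": [0, 0, 0], "grip": 4.5}]'

```text
clock: 8.12
tcp_pos: [0.4977, 0.2645, 0.2049]
tcp_rot: [-0.027, 3.14, 0.0]
contact_force: [-0.5, -0.2, -0.0]
gripper_width: 0.0452
finger_force: 0.0
```

Run:
```python
from h import *
print(telemetry.get_state()['contact_force'])
plan((jig(-10,96,37),181),(jig(-60,96,37.5),181),(jig(-60,96,140),181))
```

```text
[-0.46851314 -0.18614774 -0.00465108]
t 8.12 grasp [0.4979 0.2645 0.0409] psi -179.0 w 0.0452 ff 0.0 j [ 0.29  0.75  1.73 -0.    0.67 -1.3 ]
[0.12, -0.09, 0.39] [0.0, 0.001, -0.0] rows>=0.1
[5.12, -0.09, 0.34] [0.0, 0.001, -0.0] rows>=1.2
[5.11, -0.09, -9.91] [0.0, 0.001, -0.0] rows>=2.5
```

>>> apply_moves --targets '[{"delta_pos": [0.1, -0.1, 0.4], "rotation": [0, 0, 0], "grip": 4.5}, {"delta_pos": [0.1, -0.1, 0.4], "rotation": [0, 0, 0], "grip": 4.5}, {"delta_pos": [0.1, -0.1, 0.4], "rotation": [0, 0, 0], "grip": 2.5}, {"delta_pos": [0.1, -0.1, 0.4], "rotation": [0, 0, 0], "grip": 2.5}, {"delta_pos": [0.1, -0.1, 0.4], "rotation": [0, 0, 0], "grip": 2.5}, {"delta_pos": [0.1, -0.1, 0.4], "rotation": [0, 0, 0], "grip": 2.5}, {"delta_pos": [0.1, -0.1, 0.4], "rotation": [0, 0, 0], "grip": 2.5}, {"delta_pos": [0.1, -0.1, 0.4], "rotation": [0, 0, 0], "grip": 2.5}]'

```text
clock: 8.78
tcp_pos: [0.4966, 0.2634, 0.2003]
tcp_rot: [-0.027, 3.141, 0.0]
contact_force: [0.3, 0.5, -0.5]
gripper_width: 0.0272
finger_force: 30.0
```

Run:
```python
from h import *
print(telemetry.get_state()['contact_force'])
plan((jig(-10,96,37),181),(jig(-60,96,37.5),181),(jig(-60,96,140),181))
```

```text
[ 0.32658754  0.46771523 -0.50694197]
t 8.78 grasp [0.4967 0.2634 0.0363] psi -179.0 w 0.0272 ff 29.999579787254333 j [ 0.29  0.75  1.73  0.    0.66 -1.3 ]
[0.01, 0.01, -0.07] [0.0, 0.0, -0.0] rows>=0.0
[5.01, 0.01, -0.12] [0.0, 0.0, -0.0] rows>=1.2
[5.01, 0.01, -10.37] [0.0, 0.0, -0.0] rows>=2.5
```

>>> apply_moves --targets '[{"delta_pos": [0.8, 0, -0.05], "rotation": [0, 0, 0], "grip": 2.5}, {"delta_pos": [1.6, 0, -0.05], "rotation": [0, 0, 0], "grip": 2.5}, {"delta_pos": [2.4, 0, -0.05], "rotation": [0, 0, 0], "grip": 2.5}, {"delta_pos": [3.2, 0, -0.05], "rotation": [0, 0, 0], "grip": 2.5}, {"delta_pos": [4, 0, -0.05], "rotation": [0, 0, 0], "grip": 2.5}, {"delta_pos": [4.8, 0, -0.05], "rotation": [0, 0, 0], "grip": 2.5}, {"delta_pos": [5.2, 0, -0.05], "rotation": [0, 0, 0], "grip": 2.5}, {"delta_pos": [5.2, 0, -0.05], "rotation": [0, 0, 0], "grip": 2.5}, {"delta_pos": [5.2, 0, -0.05], "rotation": [0, 0, 0], "grip": 2.5}, {"delta_pos": [5.2, 0, -1], "rotation": [0, 0, 0], "grip": 2.5}, {"delta_pos": [5.2, 0, -3], "rotation": [0, 0, 0], "grip": 2.5}, {"delta_pos": [5.2, 0, -6], "rotation": [0, 0, 0], "grip": 2.5}, {"delta_pos": [5.2, 0, -9], "rotation": [0, 0, 0], "grip": 2.5}, {"delta_pos": [5.2, 0, -12], "rotation": [0, 0, 0], "grip": 2.5}, {"delta_pos": [5.2, 0, -12], "rotation": [0, 0, 0], "grip": 2.5}, {"delta_pos": [5.2, 0, -12], "rotation": [0, 0, 0], "grip": 2.5}, {"delta_pos": [5.2, 0, -12], "rotation": [0, 0, 0], "grip": 2.5}]'

```text
clock: 10.2
tcp_pos: [0.4444, 0.2623, 0.3203]
tcp_rot: [-0.027, 3.141, -0.0]
contact_force: [0.5, 0.2, -1.2]
gripper_width: 0.028
finger_force: 30.0
```

```bash
cat >> h.py <<'E'
def tray_pose():
    s=snap('top'); hsv=cv2.cvtColor(s['frame'],cv2.COLOR_RGB2HSV).astype(int); S,V=hsv[...,1],hsv[...,2]; v,u=np.indices(S.shape)
    m=((u>295)&(u<450)&(v>135)&(v<295)&(S<60)&(V>150)).astype(np.uint8)
    n,l,st,_=cv2.connectedComponentsWithStats(m); k=1+np.argmax(st[1:,4]); P=ray(s,np.argwhere(l==k)[:,::-1],.066)[:,:2]*1000
    r=cv2.minAreaRect(P.astype(np.float32)); a=r[2]
    w,h=r[1]
    if w<h: a-=90; w,h=h,w
    print('tray',np.round(r[0],1),round(w,1),round(h,1),'yaw',round(a,2),st[k,4]); return s,(r[0][0]/1e3,r[0][1]/1e3,np.radians(a))
E
python3 - <<'E'
from h import *
s,T=tray_pose(); save(s,'t2')
psi=90+np.degrees(T[2])
plan((np.r_[.48,0,.17],140),(jig(60,7,150,T),psi),(jig(60,7,89,T),psi))
E
```

```text
tray [ 546.2 -279.1] 255.9 97.9 yaw 6.04 3475
t 10.25 grasp [0.4439 0.2621 0.1556] psi -179.0 w 0.0276 ff 29.999498426914215 j [ 0.32  0.51  1.79 -0.    0.85 -1.27]
[-3.13, -26.28, -1.43] [-0.001, -0.001, 0.715] rows>=6.4
[-15.2, -53.08, 0.56] [-0.002, -0.001, 1.482] rows>=7.1
[-15.21, -53.07, 6.66] [-0.002, -0.001, 1.482] rows>=1.5
```

View pics/t2.png

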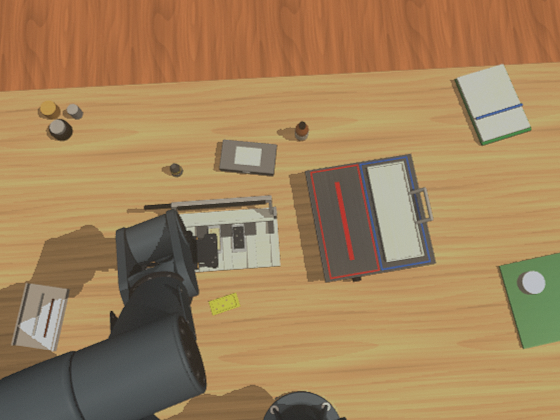

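The tray is unmoved at px (395,212). Granite is held under the gripper at about (195,240), and the dark slab is still home at (238,237).

>>> apply_moves --targets '[{"delta_pos": [-3.1, -26.3, -1.4], "rotation": [0, 0, 0.715], "grip": 2.5}, {"delta_pos": [-3.1, -26.3, -1.4], "rotation": [0, 0, 0.715], "grip": 2.5}, {"delta_pos": [-3.1, -26.3, -1.4], "rotation": [0, 0, 0.715], "grip": 2.5}, {"delta_pos": [-3.1, -26.3, -1.4], "rotation": [0, 0, 0.715], "grip": 2.5}, {"delta_pos": [-3.1, -26.3, -1.4], "rotation": [0, 0, 0.715], "grip": 2.5}, {"delta_pos": [-3.1, -26.3, -1.4], "rotation": [0, 0, 0.715], "grip": 2.5}, {"delta_pos": [-15.2, -53.1, 0.5], "rotation": [0, 0, 1.482], "grip": 2.5}, {"delta_pos": [-15.2, -53.1, 0.5], "rotation": [0, 0, 1.482], "grip": 2.5}, {"delta_pos": [-15.2, -53.1, 0.5], "rotation": [0, 0, 1.482], "grip": 2.5}, {"delta_pos": [-15.2, -53.1, 0.5], "rotation": [0, 0, 1.482], "grip": 2.5}, {"delta_pos": [-15.2, -53.1, 0.5], "rotation": [0, 0, 1.482], "grip": 2.5}, {"delta_pos": [-15.2, -53.1, 0.5], "rotation": [0, 0, 1.482], "grip": 2.5}, {"delta_pos": [-15.2, -53.1, 0.5], "rotation": [0, 0, 1.482], "grip": 2.5}, {"delta_pos": [-15.2, -53.1, 0.5], "rotation": [0, 0, 1.482], "grip": 2.5}, {"delta_pos": [-15.2, -53.1, 0.5], "rotation": [0, 0, 1.482], "grip": 2.5}, {"delta_pos": [-15.2, -53.1, 3], "rotation": [0, 0, 1.482], "grip": 2.5}, {"delta_pos": [-15.2, -53.1, 4.5], "rotation": [0, 0, 1.482], "grip": 2.5}, {"delta_pos": [-15.2, -53.1, 4.5], "rotation": [0, 0, 1.482], "grip": 2.5}, {"delta_pos": [-15.2, -53.1, 4.5], "rotation": [0, 0, 1.482], "grip": 2.5}, {"delta_pos": [-15.2, -53.1, 4.5], "rotation": [0, 0, 1.482], "grip": 2.5}]'

```text
clock: 11.92
tcp_pos: [0.6057, -0.2652, 0.2751]
tcp_rot: [-2.099, -2.336, 0.0]
contact_force: [0.3, 0.0, -0.8]
gripper_width: 0.0278
finger_force: 30.0
```

Run:
```python
from h import *
T=(.5462,-.2791,np.radians(6.05)); psi=96.05
plan((jig(60,7,88.8,T),psi))
```

```text
t 11.92 grasp [ 0.6056 -0.2651  0.1111] psi 96.1 w 0.0278 ff 29.9994295835495 j [-0.58  0.73  1.44  0.    0.98 -0.69]
[-0.05, -0.06, 2.23] [-0.001, -0.001, 0.001] rows>=0.5
```

>>> apply_moves --targets '[{"delta_pos": [0, -0.1, 1], "rotation": [0, 0, 0], "grip": 2.5}, {"delta_pos": [0, -0.1, 1.7], "rotation": [0, 0, 0], "grip": 2.5}, {"delta_pos": [0, -0.1, 2.2], "rotation": [0, 0, 0], "grip": 2.5}, {"delta_pos": [0, -0.1, 2.2], "rotation": [0, 0, 0], "grip": 2.5}, {"delta_pos": [0, -0.1, 2.2], "rotation": [0, 0, 0], "grip": 2.5}, {"delta_pos": [0, -0.1, 2.2], "rotation": [0, 0, 0], "grip": 2.5}, {"delta_pos": [0, -0.1, 2.2], "rotation": [0, 0, 0], "grip": 4.3}, {"delta_pos": [0, -0.1, 2.2], "rotation": [0, 0, 0], "grip": 4.3}, {"delta_pos": [0, -0.1, 2.2], "rotation": [0, 0, 0], "grip": 4.3}, {"delta_pos": [0, -0.1, 1.5], "rotation": [0, 0, 0], "grip": 4.3}, {"delta_pos": [0, -0.1, -1], "rotation": [0, 0, 0], "grip": 4.3}, {"delta_pos": [0, -0.1, -4.5], "rotation": [0, 0, 0], "grip": 4.3}, {"delta_pos": [0, -0.1, -7], "rotation": [0, 0, 0], "grip": 4.3}, {"delta_pos": [0, -0.1, -7], "rotation": [0, 0, 0], "grip": 4.3}, {"delta_pos": [0, -0.1, -7], "rotation": [0, 0, 0], "grip": 4.3}]'

```text
clock: 13.17
tcp_pos: [0.6051, -0.2662, 0.3481]
tcp_rot: [2.097, 2.332, 0.001]
contact_force: [-0.1, 0.1, -0.2]
gripper_width: 0.043
finger_force: 0.0
```

Run:
```python
from h import *
plan(((.48,0,.19),140),(jig(-10,32,150),181),(jig(-10,32,50),181))
```

```text
t 13.17 grasp [ 0.6059 -0.2667  0.1841] psi 96.1 w 0.043 ff 0.0 j [-0.58  0.64  1.39 -0.    1.11 -0.69]
[27.79, -9.62, -0.72] [0.003, 0.005, -0.767] rows>=7.1
[47.46, -5.77, 3.22] [0.001, 0.006, -1.482] rows>=5.7
[47.49, -5.81, 13.22] [0.001, 0.006, -1.482] rows>=2.4
```

>>> apply_moves --targets '[{"delta_pos": [27.8, -9.6, -0.7], "rotation": [0, 0, -0.767], "grip": 4.5}, {"delta_pos": [27.8, -9.6, -0.7], "rotation": [0, 0, -0.767], "grip": 4.5}, {"delta_pos": [27.8, -9.6, -0.7], "rotation": [0, 0, -0.767], "grip": 4.5}, {"delta_pos": [27.8, -9.6, -0.7], "rotation": [0, 0, -0.767], "grip": 4.5}, {"delta_pos": [27.8, -9.6, -0.7], "rotation": [0, 0, -0.767], "grip": 4.5}, {"delta_pos": [27.8, -9.6, -0.7], "rotation": [0, 0, -0.767], "grip": 4.5}, {"delta_pos": [27.8, -9.6, -0.7], "rotation": [0, 0, -0.767], "grip": 4.5}, {"delta_pos": [47.5, -5.8, 3.2], "rotation": [0, 0, -1.482], "grip": 4.5}, {"delta_pos": [47.5, -5.8, 3.2], "rotation": [0, 0, -1.482], "grip": 4.5}, {"delta_pos": [47.5, -5.8, 3.2], "rotation": [0, 0, -1.482], "grip": 4.5}, {"delta_pos": [47.5, -5.8, 3.2], "rotation": [0, 0, -1.482], "grip": 4.5}, {"delta_pos": [47.5, -5.8, 3.2], "rotation": [0, 0, -1.482], "grip": 4.5}, {"delta_pos": [47.5, -5.8, 3.2], "rotation": [0, 0, -1.482], "grip": 4.5}, {"delta_pos": [47.5, -5.8, 3.2], "rotation": [0, 0, -1.482], "grip": 4.5}, {"delta_pos": [47.5, -5.8, 7], "rotation": [0, 0, -1.482], "grip": 4.5}, {"delta_pos": [47.5, -5.8, 10], "rotation": [0, 0, -1.482], "grip": 4.5}, {"delta_pos": [47.5, -5.8, 12], "rotation": [0, 0, -1.482], "grip": 4.5}, {"delta_pos": [47.5, -5.8, 12], "rotation": [0, 0, -1.482], "grip": 4.5}, {"delta_pos": [47.5, -5.8, 12], "rotation": [0, 0, -1.482], "grip": 4.5}, {"delta_pos": [47.5, -5.8, 12], "rotation": [0, 0, -1.482], "grip": 4.5}]'

```text
clock: 14.83
tcp_pos: [0.4972, 0.1996, 0.2259]
tcp_rot: [-0.024, 3.141, 0.0]
contact_force: [-0.2, -0.4, 0.2]
gripper_width: 0.045
finger_force: 0.0
```

Run:
```python
from h import *
s,T=tray_pose(); im=cv2.resize(s['frame'][145:290,140:450],None,fx=2.5,fy=2.5,interpolation=cv2.INTER_CUBIC); cv2.imwrite('pics/t3.png',im[:,:,::-1])
plan((jig(-10,32,37),181))
```

```text
tray [ 546.2 -279.1] 255.9 97.9 yaw 6.04 3175
t 14.88 grasp [0.4977 0.1998 0.0624] psi -179.1 w 0.0452 ff 0.0 j [ 0.17  0.69  1.79 -0.    0.66 -1.41]
[-0.02, -0.03, 2.54] [0.0, 0.002, -0.002] rows>=0.6
```

View pics/t3.png

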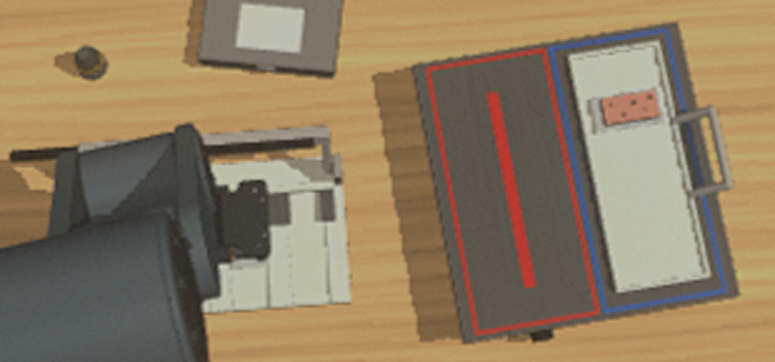

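Granite lies flat in the tray at crop px (630,107). Next, limestone.

>>> apply_moves --targets '[{"delta_pos": [0, 0, 1.3], "rotation": [0, 0, 0], "grip": 4.5}, {"delta_pos": [0, 0, 2.2], "rotation": [0, 0, 0], "grip": 4.5}, {"delta_pos": [0, 0, 2.5], "rotation": [0, 0, 0], "grip": 4.5}, {"delta_pos": [0, 0, 2.5], "rotation": [0, 0, 0], "grip": 4.5}, {"delta_pos": [0, 0, 2.5], "rotation": [0, 0, 0], "grip": 4.5}, {"delta_pos": [0, 0, 2.5], "rotation": [0, 0, 0], "grip": 2.5}, {"delta_pos": [0, 0, 2.5], "rotation": [0, 0, 0], "grip": 2.5}, {"delta_pos": [0, 0, 2.5], "rotation": [0, 0, 0], "grip": 2.5}, {"delta_pos": [0, 0, 2.5], "rotation": [0, 0, 0], "grip": 2.5}, {"delta_pos": [0, 0, 2.5], "rotation": [0, 0, 0], "grip": 2.5}, {"delta_pos": [0, 0, 2.5], "rotation": [0, 0, 0], "grip": 2.5}]'

```text
clock: 15.8
tcp_pos: [0.4968, 0.2004, 0.2005]
tcp_rot: [-0.027, 3.141, 0.0]
contact_force: [-0.4, -0.5, 2.3]
gripper_width: 0.0277
finger_force: 30.0
```

Run:
```python
from h import *
plan((jig(-62,32,37),181))
```

```text
t 15.8 grasp [0.4969 0.2004 0.0365] psi -179.0 w 0.0277 ff 29.991202354431152 j [ 0.17  0.73  1.8   0.    0.61 -1.41]
[5.12, -0.09, -0.05] [0.0, 0.0, -0.0] rows>=1.2
```

>>> apply_moves --targets '[{"delta_pos": [0.8, 0, -0.05], "rotation": [0, 0, 0], "grip": 2.5}, {"delta_pos": [1.6, 0, -0.05], "rotation": [0, 0, 0], "grip": 2.5}, {"delta_pos": [2.4, 0, -0.05], "rotation": [0, 0, 0], "grip": 2.5}, {"delta_pos": [3.2, 0, -0.05], "rotation": [0, 0, 0], "grip": 2.5}, {"delta_pos": [4, 0, -0.05], "rotation": [0, 0, 0], "grip": 2.5}, {"delta_pos": [4.8, 0, -0.05], "rotation": [0, 0, 0], "grip": 2.5}, {"delta_pos": [5.2, 0, -0.05], "rotation": [0, 0, 0], "grip": 2.5}, {"delta_pos": [5.2, 0, -0.05], "rotation": [0, 0, 0], "grip": 2.5}, {"delta_pos": [5.2, 0, -0.05], "rotation": [0, 0, 0], "grip": 2.5}, {"delta_pos": [5.2, 0, -1], "rotation": [0, 0, 0], "grip": 2.5}, {"delta_pos": [5.2, 0, -3], "rotation": [0, 0, 0], "grip": 2.5}, {"delta_pos": [5.2, 0, -6], "rotation": [0, 0, 0], "grip": 2.5}, {"delta_pos": [5.2, 0, -9], "rotation": [0, 0, 0], "grip": 2.5}, {"delta_pos": [5.2, 0, -12], "rotation": [0, 0, 0], "grip": 2.5}, {"delta_pos": [5.2, 0, -12], "rotation": [0, 0, 0], "grip": 2.5}, {"delta_pos": [5.2, 0, -12], "rotation": [0, 0, 0], "grip": 2.5}, {"delta_pos": [5.2, 0, -12], "rotation": [0, 0, 0], "grip": 2.5}]'

```text
clock: 17.22
tcp_pos: [0.4446, 0.1993, 0.3204]
tcp_rot: [-0.027, 3.141, 0.0]
contact_force: [-1.0, -0.8, -1.2]
gripper_width: 0.0275
finger_force: 30.0
```

Run:
```python
from h import *
s,T=tray_pose()
psi=90+np.degrees(T[2])
plan((np.r_[.48,0,.17],140),(jig(0,7,150,T),psi),(jig(0,7,110,T),psi))
```

```text
tray [ 546.2 -279.1] 255.9 97.9 yaw 6.04 3182
t 17.27 grasp [0.4441 0.1992 0.1557] psi -179.0 w 0.0278 ff 29.989010989665985 j [ 0.19  0.48  1.86  0.    0.81 -1.4 ]
[-3.22, -19.98, -1.43] [-0.001, -0.001, 0.715] rows>=5.7
[-9.3, -47.31, 0.57] [-0.001, -0.001, 1.483] rows>=6.7
[-9.31, -47.3, 4.57] [-0.001, -0.001, 1.483] rows>=1.0
```

>>> apply_moves --targets '[{"delta_pos": [-3.2, -20, -1.4], "rotation": [0, 0, 0.715], "grip": 2.5}, {"delta_pos": [-3.2, -20, -1.4], "rotation": [0, 0, 0.715], "grip": 2.5}, {"delta_pos": [-3.2, -20, -1.4], "rotation": [0, 0, 0.715], "grip": 2.5}, {"delta_pos": [-3.2, -20, -1.4], "rotation": [0, 0, 0.715], "grip": 2.5}, {"delta_pos": [-3.2, -20, -1.4], "rotation": [0, 0, 0.715], "grip": 2.5}, {"delta_pos": [-3.2, -20, -1.4], "rotation": [0, 0, 0.715], "grip": 2.5}, {"delta_pos": [-9.3, -47.3, 0.5], "rotation": [0, 0, 1.483], "grip": 2.5}, {"delta_pos": [-9.3, -47.3, 0.5], "rotation": [0, 0, 1.483], "grip": 2.5}, {"delta_pos": [-9.3, -47.3, 0.5], "rotation": [0, 0, 1.483], "grip": 2.5}, {"delta_pos": [-9.3, -47.3, 0.5], "rotation": [0, 0, 1.483], "grip": 2.5}, {"delta_pos": [-9.3, -47.3, 0.5], "rotation": [0, 0, 1.483], "grip": 2.5}, {"delta_pos": [-9.3, -47.3, 0.5], "rotation": [0, 0, 1.483], "grip": 2.5}, {"delta_pos": [-9.3, -47.3, 0.5], "rotation": [0, 0, 1.483], "grip": 2.5}, {"delta_pos": [-9.3, -47.3, 0.5], "rotation": [0, 0, 1.483], "grip": 2.5}, {"delta_pos": [-9.3, -47.3, 3], "rotation": [0, 0, 1.483], "grip": 2.5}, {"delta_pos": [-9.3, -47.3, 4.5], "rotation": [0, 0, 1.483], "grip": 2.5}, {"delta_pos": [-9.3, -47.3, 4.5], "rotation": [0, 0, 1.483], "grip": 2.5}, {"delta_pos": [-9.3, -47.3, 4.5], "rotation": [0, 0, 1.483], "grip": 2.5}, {"delta_pos": [-9.3, -47.3, 4.5], "rotation": [0, 0, 1.483], "grip": 2.5}]'

```text
clock: 18.85
tcp_pos: [0.546, -0.2716, 0.2749]
tcp_rot: [-2.101, -2.335, 0.0]
contact_force: [-0.7, 0.2, -1.1]
gripper_width: 0.0274
finger_force: 30.0
```

Run:
```python
from h import *
T=(.5462,-.2791,np.radians(6.05)); psi=96.05
plan((jig(0,7,88.8,T),psi))
```

```text
t 18.85 grasp [ 0.5459 -0.2715  0.1109] psi 96.0 w 0.0274 ff 29.989020824432373 j [-0.64  0.67  1.58  0.    0.89 -0.75]
[-0.05, -0.06, 2.21] [-0.001, -0.001, -0.0] rows>=0.5
```

>>> apply_moves --targets '[{"delta_pos": [0, -0.1, 1], "rotation": [0, 0, 0], "grip": 2.5}, {"delta_pos": [0, -0.1, 1.7], "rotation": [0, 0, 0], "grip": 2.5}, {"delta_pos": [0, -0.1, 2.2], "rotation": [0, 0, 0], "grip": 2.5}, {"delta_pos": [0, -0.1, 2.2], "rotation": [0, 0, 0], "grip": 2.5}, {"delta_pos": [0, -0.1, 2.2], "rotation": [0, 0, 0], "grip": 2.5}, {"delta_pos": [0, -0.1, 2.2], "rotation": [0, 0, 0], "grip": 2.5}, {"delta_pos": [0, -0.1, 2.2], "rotation": [0, 0, 0], "grip": 4.3}, {"delta_pos": [0, -0.1, 2.2], "rotation": [0, 0, 0], "grip": 4.3}, {"delta_pos": [0, -0.1, 2.2], "rotation": [0, 0, 0], "grip": 4.3}, {"delta_pos": [0, -0.1, 1.5], "rotation": [0, 0, 0], "grip": 4.3}, {"delta_pos": [0, -0.1, -1], "rotation": [0, 0, 0], "grip": 4.3}, {"delta_pos": [0, -0.1, -4.5], "rotation": [0, 0, 0], "grip": 4.3}, {"delta_pos": [0, -0.1, -7], "rotation": [0, 0, 0], "grip": 4.3}, {"delta_pos": [0, -0.1, -7], "rotation": [0, 0, 0], "grip": 4.3}, {"delta_pos": [0, -0.1, -7], "rotation": [0, 0, 0], "grip": 4.3}, {"delta_pos": [0, -0.1, -7], "rotation": [0, 0, 0], "grip": 4.3}]'

```text
clock: 20.18
tcp_pos: [0.5446, -0.2718, 0.3453]
tcp_rot: [-2.101, -2.335, 0.0]
contact_force: [-0.4, 1.5, -0.9]
gripper_width: 0.0427
finger_force: 0.0
```

Run:
```python
from h import *
plan(((.46,0,.19),140),(jig(-10,-32,150),181),(jig(-10,-32,60),181))
```

```text
t 20.18 grasp [ 0.5445 -0.2717  0.1813] psi 96.0 w 0.0427 ff 0.0 j [-0.65  0.58  1.53 -0.    1.03 -0.75]
[27.92, -5.56, -0.86] [-0.0, -0.0, -0.768] rows>=6.8
[40.99, -0.28, 3.14] [-0.0, -0.001, -1.483] rows>=5.7
[40.98, -0.28, 12.14] [-0.0, -0.001, -1.483] rows>=2.2
```

>>> apply_moves --targets '[{"delta_pos": [27.9, -5.6, -0.8], "rotation": [0, 0, -0.768], "grip": 4.5}, {"delta_pos": [27.9, -5.6, -0.8], "rotation": [0, 0, -0.768], "grip": 4.5}, {"delta_pos": [27.9, -5.6, -0.8], "rotation": [0, 0, -0.768], "grip": 4.5}, {"delta_pos": [27.9, -5.6, -0.8], "rotation": [0, 0, -0.768], "grip": 4.5}, {"delta_pos": [27.9, -5.6, -0.8], "rotation": [0, 0, -0.768], "grip": 4.5}, {"delta_pos": [27.9, -5.6, -0.8], "rotation": [0, 0, -0.768], "grip": 4.5}, {"delta_pos": [27.9, -5.6, -0.8], "rotation": [0, 0, -0.768], "grip": 4.5}, {"delta_pos": [41, -0.3, 3.1], "rotation": [0, 0, -1.483], "grip": 4.5}, {"delta_pos": [41, -0.3, 3.1], "rotation": [0, 0, -1.483], "grip": 4.5}, {"delta_pos": [41, -0.3, 3.1], "rotation": [0, 0, -1.483], "grip": 4.5}, {"delta_pos": [41, -0.3, 3.1], "rotation": [0, 0, -1.483], "grip": 4.5}, {"delta_pos": [41, -0.3, 3.1], "rotation": [0, 0, -1.483], "grip": 4.5}, {"delta_pos": [41, -0.3, 3.1], "rotation": [0, 0, -1.483], "grip": 4.5}, {"delta_pos": [41, -0.3, 3.1], "rotation": [0, 0, -1.483], "grip": 4.5}, {"delta_pos": [41, -0.3, 7], "rotation": [0, 0, -1.483], "grip": 4.5}, {"delta_pos": [41, -0.3, 10], "rotation": [0, 0, -1.483], "grip": 4.5}, {"delta_pos": [41, -0.3, 12], "rotation": [0, 0, -1.483], "grip": 4.5}, {"delta_pos": [41, -0.3, 12], "rotation": [0, 0, -1.483], "grip": 4.5}, {"delta_pos": [41, -0.3, 12], "rotation": [0, 0, -1.483], "grip": 4.5}, {"delta_pos": [41, -0.3, 12], "rotation": [0, 0, -1.483], "grip": 4.5}]'

```text
clock: 21.85
tcp_pos: [0.4992, 0.1351, 0.2257]
tcp_rot: [-0.025, 3.141, 0.0]
contact_force: [-0.1, 0.1, 0.9]
gripper_width: 0.0452
finger_force: 0.0
```

Run:
```python
from h import *
s,T=tray_pose(); im=cv2.resize(s['frame'][145:290,140:450],None,fx=2.5,fy=2.5,interpolation=cv2.INTER_CUBIC); cv2.imwrite('pics/t4.png',im[:,:,::-1])
plan((jig(-10,-32,37),181))
```

```text
tray [ 546.2 -279.1] 255.9 98.0 yaw 6.03 2932
t 21.9 grasp [0.4998 0.1352 0.0623] psi -179.1 w 0.0451 ff 0.0 j [ 0.05  0.67  1.84  0.    0.63 -1.54]
[0.08, 0.03, 2.53] [0.0, 0.002, -0.001] rows>=0.6
```

View pics/t4.png

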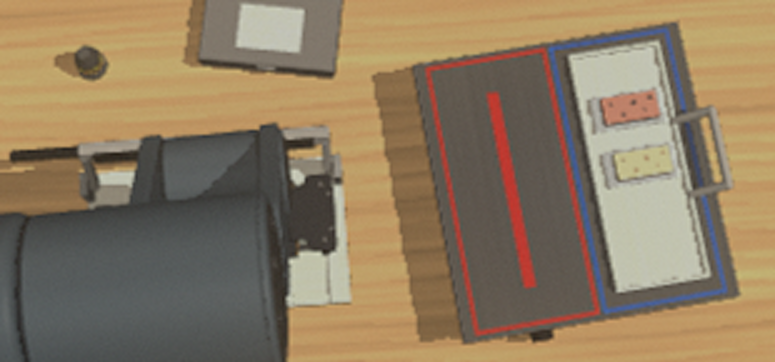

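Granite is at crop px (630,107) and limestone at (640,162), both flat in the tray. Next, the dark section.

>>> apply_moves --targets '[{"delta_pos": [0.05, 0, 1.3], "rotation": [0, 0, 0], "grip": 4.5}, {"delta_pos": [0.05, 0, 2.2], "rotation": [0, 0, 0], "grip": 4.5}, {"delta_pos": [0.05, 0, 2.5], "rotation": [0, 0, 0], "grip": 4.5}, {"delta_pos": [0.05, 0, 2.5], "rotation": [0, 0, 0], "grip": 4.5}, {"delta_pos": [0.05, 0, 2.5], "rotation": [0, 0, 0], "grip": 4.5}, {"delta_pos": [0.05, 0, 2.5], "rotation": [0, 0, 0], "grip": 2.5}, {"delta_pos": [0.05, 0, 2.5], "rotation": [0, 0, 0], "grip": 2.5}, {"delta_pos": [0.05, 0, 2.5], "rotation": [0, 0, 0], "grip": 2.5}, {"delta_pos": [0.05, 0, 2.5], "rotation": [0, 0, 0], "grip": 2.5}, {"delta_pos": [0.05, 0, 2.5], "rotation": [0, 0, 0], "grip": 2.5}, {"delta_pos": [0.05, 0, 2.5], "rotation": [0, 0, 0], "grip": 2.5}]'

```text
clock: 22.82
tcp_pos: [0.4986, 0.1355, 0.2005]
tcp_rot: [-0.027, 3.141, 0.0]
contact_force: [-0.2, 1.1, 3.3]
gripper_width: 0.0272
finger_force: 30.0
```

Run:
```python
from h import *
plan((jig(-62,-32,37),181))
```

```text
t 22.82 grasp [0.4987 0.1355 0.0365] psi -179.0 w 0.0272 ff 29.997923970222473 j [ 0.05  0.72  1.85  0.    0.57 -1.54]
[5.18, 0.0, -0.05] [0.0, 0.001, -0.0] rows>=1.2
```

>>> apply_moves --targets '[{"delta_pos": [0.8, 0, -0.05], "rotation": [0, 0, 0], "grip": 2.5}, {"delta_pos": [1.6, 0, -0.05], "rotation": [0, 0, 0], "grip": 2.5}, {"delta_pos": [2.4, 0, -0.05], "rotation": [0, 0, 0], "grip": 2.5}, {"delta_pos": [3.2, 0, -0.05], "rotation": [0, 0, 0], "grip": 2.5}, {"delta_pos": [4, 0, -0.05], "rotation": [0, 0, 0], "grip": 2.5}, {"delta_pos": [4.8, 0, -0.05], "rotation": [0, 0, 0], "grip": 2.5}, {"delta_pos": [5.2, 0, -0.05], "rotation": [0, 0, 0], "grip": 2.5}, {"delta_pos": [5.2, 0, -0.05], "rotation": [0, 0, 0], "grip": 2.5}, {"delta_pos": [5.2, 0, -0.05], "rotation": [0, 0, 0], "grip": 2.5}, {"delta_pos": [5.2, 0, -1], "rotation": [0, 0, 0], "grip": 2.5}, {"delta_pos": [5.2, 0, -3], "rotation": [0, 0, 0], "grip": 2.5}, {"delta_pos": [5.2, 0, -6], "rotation": [0, 0, 0], "grip": 2.5}, {"delta_pos": [5.2, 0, -9], "rotation": [0, 0, 0], "grip": 2.5}, {"delta_pos": [5.2, 0, -12], "rotation": [0, 0, 0], "grip": 2.5}, {"delta_pos": [5.2, 0, -12], "rotation": [0, 0, 0], "grip": 2.5}, {"delta_pos": [5.2, 0, -12], "rotation": [0, 0, 0], "grip": 2.5}, {"delta_pos": [5.2, 0, -12], "rotation": [0, 0, 0], "grip": 2.5}]'

```text
clock: 24.23
tcp_pos: [0.4463, 0.1344, 0.3204]
tcp_rot: [-0.027, 3.141, -0.0]
contact_force: [-0.4, 0.8, -1.1]
gripper_width: 0.0277
finger_force: 30.0
```

Run:
```python
from h import *
s,T=tray_pose()
psi=90+np.degrees(T[2])
plan((np.r_[.46,0,.17],140),(jig(-60,7,150,T),psi),(jig(-60,7,110,T),psi))
```

```text
tray [ 546.2 -279. ] 255.9 98.2 yaw 6.03 2933
t 24.28 grasp [0.4458 0.1344 0.1557] psi -179.0 w 0.0275 ff 29.996216297149658 j [ 0.05  0.46  1.91  0.    0.78 -1.54]
[-1.16, -13.46, -1.43] [-0.001, -0.001, 0.715] rows>=5.7
[-3.27, -41.34, 0.57] [-0.001, -0.001, 1.483] rows>=6.7
[-3.27, -41.34, 4.57] [-0.001, -0.001, 1.483] rows>=1.0
```

>>> apply_moves --targets '[{"delta_pos": [-1.2, -13.5, -1.4], "rotation": [0, 0, 0.715], "grip": 2.5}, {"delta_pos": [-1.2, -13.5, -1.4], "rotation": [0, 0, 0.715], "grip": 2.5}, {"delta_pos": [-1.2, -13.5, -1.4], "rotation": [0, 0, 0.715], "grip": 2.5}, {"delta_pos": [-1.2, -13.5, -1.4], "rotation": [0, 0, 0.715], "grip": 2.5}, {"delta_pos": [-1.2, -13.5, -1.4], "rotation": [0, 0, 0.715], "grip": 2.5}, {"delta_pos": [-1.2, -13.5, -1.4], "rotation": [0, 0, 0.715], "grip": 2.5}, {"delta_pos": [-3.3, -41.3, 0.5], "rotation": [0, 0, 1.483], "grip": 2.5}, {"delta_pos": [-3.3, -41.3, 0.5], "rotation": [0, 0, 1.483], "grip": 2.5}, {"delta_pos": [-3.3, -41.3, 0.5], "rotation": [0, 0, 1.483], "grip": 2.5}, {"delta_pos": [-3.3, -41.3, 0.5], "rotation": [0, 0, 1.483], "grip": 2.5}, {"delta_pos": [-3.3, -41.3, 0.5], "rotation": [0, 0, 1.483], "grip": 2.5}, {"delta_pos": [-3.3, -41.3, 0.5], "rotation": [0, 0, 1.483], "grip": 2.5}, {"delta_pos": [-3.3, -41.3, 0.5], "rotation": [0, 0, 1.483], "grip": 2.5}, {"delta_pos": [-3.3, -41.3, 0.5], "rotation": [0, 0, 1.483], "grip": 2.5}, {"delta_pos": [-3.3, -41.3, 3], "rotation": [0, 0, 1.483], "grip": 2.5}, {"delta_pos": [-3.3, -41.3, 4.5], "rotation": [0, 0, 1.483], "grip": 2.5}, {"delta_pos": [-3.3, -41.3, 4.5], "rotation": [0, 0, 1.483], "grip": 2.5}, {"delta_pos": [-3.3, -41.3, 4.5], "rotation": [0, 0, 1.483], "grip": 2.5}, {"delta_pos": [-3.3, -41.3, 4.5], "rotation": [0, 0, 1.483], "grip": 2.5}]'

```text
clock: 25.87
tcp_pos: [0.4867, -0.2776, 0.2749]
tcp_rot: [-2.1, -2.335, -0.0]
contact_force: [-0.2, -0.2, -1.6]
gripper_width: 0.0275
finger_force: 30.0
```

Run:
```python
from h import *
T=(.5462,-.2791,np.radians(6.05)); psi=96.05
plan((jig(-60,7,88.8,T),psi))
```

```text
t 25.87 grasp [ 0.4865 -0.2774  0.1109] psi 96.0 w 0.0275 ff 29.996269047260284 j [-0.72  0.63  1.71  0.    0.81 -0.82]
[-0.08, -0.1, 2.21] [-0.001, -0.001, -0.0] rows>=0.5
```

>>> apply_moves --targets '[{"delta_pos": [-0.1, -0.1, 1], "rotation": [0, 0, 0], "grip": 2.5}, {"delta_pos": [-0.1, -0.1, 1.7], "rotation": [0, 0, 0], "grip": 2.5}, {"delta_pos": [-0.1, -0.1, 2.2], "rotation": [0, 0, 0], "grip": 2.5}, {"delta_pos": [-0.1, -0.1, 2.2], "rotation": [0, 0, 0], "grip": 2.5}, {"delta_pos": [-0.1, -0.1, 2.2], "rotation": [0, 0, 0], "grip": 2.5}, {"delta_pos": [-0.1, -0.1, 2.2], "rotation": [0, 0, 0], "grip": 2.5}, {"delta_pos": [-0.1, -0.1, 2.2], "rotation": [0, 0, 0], "grip": 4.3}, {"delta_pos": [-0.1, -0.1, 2.2], "rotation": [0, 0, 0], "grip": 4.3}, {"delta_pos": [-0.1, -0.1, 2.2], "rotation": [0, 0, 0], "grip": 4.3}, {"delta_pos": [-0.1, -0.1, 1.5], "rotation": [0, 0, 0], "grip": 4.3}, {"delta_pos": [-0.1, -0.1, -1], "rotation": [0, 0, 0], "grip": 4.3}, {"delta_pos": [-0.1, -0.1, -4.5], "rotation": [0, 0, 0], "grip": 4.3}, {"delta_pos": [-0.1, -0.1, -7], "rotation": [0, 0, 0], "grip": 4.3}, {"delta_pos": [-0.1, -0.1, -7], "rotation": [0, 0, 0], "grip": 4.3}, {"delta_pos": [-0.1, -0.1, -7], "rotation": [0, 0, 0], "grip": 4.3}, {"delta_pos": [-0.1, -0.1, -7], "rotation": [0, 0, 0], "grip": 4.3}]'

```text
clock: 27.2
tcp_pos: [0.4853, -0.2787, 0.3452]
tcp_rot: [-2.101, -2.335, 0.0]
contact_force: [0.5, -0.2, -0.5]
gripper_width: 0.0427
finger_force: 0.0
```

Run:
```python
from h import *
plan(((.45,-.5,.19),6))
```

```text
t 27.2 grasp [ 0.4852 -0.2786  0.1812] psi 96.0 w 0.0427 ff 0.0 j [-0.72  0.52  1.66 -0.    0.97 -0.83]
[-21.64, -5.83, -0.89] [-0.001, -0.0, 1.571] rows>=12.6
```

>>> apply_moves --targets '[{"delta_pos": [-21.6, -5.8, -0.9], "rotation": [0, 0, 1.571], "grip": 2.2}, {"delta_pos": [-21.6, -5.8, -0.9], "rotation": [0, 0, 1.571], "grip": 2.2}, {"delta_pos": [-21.6, -5.8, -0.9], "rotation": [0, 0, 1.571], "grip": 2.2}, {"delta_pos": [-21.6, -5.8, -0.9], "rotation": [0, 0, 1.571], "grip": 2.2}, {"delta_pos": [-21.6, -5.8, -0.9], "rotation": [0, 0, 1.571], "grip": 2.2}, {"delta_pos": [-21.6, -5.8, -0.9], "rotation": [0, 0, 1.571], "grip": 2.2}, {"delta_pos": [-21.6, -5.8, -0.9], "rotation": [0, 0, 1.571], "grip": 2.2}, {"delta_pos": [-21.6, -5.8, -0.9], "rotation": [0, 0, 1.571], "grip": 2.2}, {"delta_pos": [-21.6, -5.8, -0.9], "rotation": [0, 0, 1.571], "grip": 2.2}, {"delta_pos": [-21.6, -5.8, -0.9], "rotation": [0, 0, 1.571], "grip": 2.2}, {"delta_pos": [-21.6, -5.8, -0.9], "rotation": [0, 0, 1.571], "grip": 2.2}, {"delta_pos": [-21.6, -5.8, -0.9], "rotation": [0, 0, 1.571], "grip": 2.2}, {"delta_pos": [-21.6, -5.8, -0.9], "rotation": [0, 0, 1.571], "grip": 2.2}, {"delta_pos": [-21.6, -5.8, -0.9], "rotation": [0, 0, 1.571], "grip": 2.2}, {"delta_pos": [-21.6, -5.8, -0.9], "rotation": [0, 0, 1.571], "grip": 2.2}, {"delta_pos": [-21.6, -5.8, -0.9], "rotation": [0, 0, 1.571], "grip": 2.2}, {"delta_pos": [-21.6, -5.8, -0.9], "rotation": [0, 0, 1.571], "grip": 2.2}]'

```text
clock: 28.62
tcp_pos: [0.4506, -0.4998, 0.3535]
tcp_rot: [-3.136, -0.166, 0.001]
contact_force: [0.4, 0.3, 0.1]
gripper_width: 0.0223
finger_force: 0.0
```

Run:
```python
from h import *
s,T=tray_pose(); b=snap('scene'); np.savez('top5.npz',**s)
A=cv2.resize(s['frame'][145:290,140:450],None,fx=2,fy=2,interpolation=cv2.INTER_CUBIC); B=cv2.resize(b['frame'][140:260,120:430],None,fx=2,fy=2,interpolation=cv2.INTER_CUBIC)
cv2.imwrite('pics/t5.png',np.vstack([A,B])[:,:,::-1])
# handle bar
W=cloud(s); v,u=np.indices(W.shape[:2]); m=(u>400)&(u<445)&(v>170)&(v<240)&(W[...,2]>.078)&(W[...,2]<.11)
P=W[m]*1000; c,sn=np.cos(T[2]),np.sin(T[2]); L=(P[:,:2]-np.array(T[:2])*1000)@np.array([[c,-sn],[sn,c]])
k=L[:,1]<-65; print('handle tray-frame',k.sum(),L[k].min(0),L[k].max(0),np.median(L[k],0),np.median(P[k],0))
psi=np.degrees(T[2])
plan((jig(0,-81,140,T),psi),(jig(0,-81,90,T),psi))
```

```text
tray [ 599.2 -273.3] 149.5 98.6 yaw 6.16 1414
handle tray-frame 71 [-47.07520497 -86.57936591] [ -9.79585957 -66.31430315] [-23.52138473 -78.22115951] [ 584.10092661 -354.35515872   90.77384525]
t 28.72 grasp [ 0.4506 -0.4998  0.19  ] psi 6.0 w 0.0222 ff 0.0 j [-1.    0.65  1.35  0.    1.14  0.46]
[17.18, -12.86, 5.0] [-0.0, 0.0, -0.002] rows>=5.3
[17.18, -12.86, 10.0] [-0.0, 0.0, -0.002] rows>=1.2
```

View pics/t5.png

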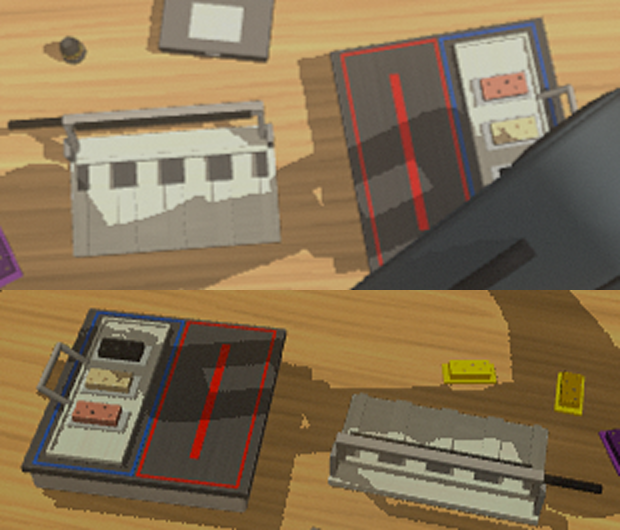

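All three sections are flat in the tray: scene crop px (122,348) dark, (108,378) limestone, (97,412) granite. The jig is empty. The arm hides one end of the tray, but its far end still agrees with the earlier pose, so it has not moved. Next I'll take the tray handle.

Run:
```python
from h import *
T=(.5462,-.2791,np.radians(6.05))
plan((jig(0,-81,140,T),6.05),(jig(0,-81,91,T),6.05))
```

```text
t 28.72 grasp [ 0.4506 -0.4998  0.19  ] psi 6.0 w 0.0222 ff 0.0 j [-1.    0.65  1.35  0.    1.14  0.46]
[11.83, -12.84, 5.0] [-0.0, 0.0, -0.0] rows>=4.4
[11.83, -12.84, 9.9] [-0.0, 0.0, -0.0] rows>=1.2
```

>>> apply_moves --targets '[{"delta_pos": [11.8, -12.8, 5], "rotation": [0, 0, 0], "grip": 2.2}, {"delta_pos": [11.8, -12.8, 5], "rotation": [0, 0, 0], "grip": 2.2}, {"delta_pos": [11.8, -12.8, 5], "rotation": [0, 0, 0], "grip": 2.2}, {"delta_pos": [11.8, -12.8, 5], "rotation": [0, 0, 0], "grip": 2.2}, {"delta_pos": [11.8, -12.8, 5], "rotation": [0, 0, 0], "grip": 2.2}, {"delta_pos": [11.8, -12.8, 5], "rotation": [0, 0, 0], "grip": 2.2}, {"delta_pos": [11.8, -12.8, 5], "rotation": [0, 0, 0], "grip": 2.2}, {"delta_pos": [11.8, -12.8, 5], "rotation": [0, 0, 0], "grip": 2.2}]'

```text
clock: 29.38
tcp_pos: [0.5543, -0.3615, 0.3049]
tcp_rot: [3.136, 0.164, 0.001]
contact_force: [0.1, -0.0, -1.0]
gripper_width: 0.0218
finger_force: 0.0
```

Run:
```python
from h import *
T=(.5462,-.2791,np.radians(6.05))
s=snap('scene'); W=cloud(s)
# look for tray bar in scene cloud
c,sn=np.cos(T[2]),np.sin(T[2]); P=W.reshape(-1,3); P=P[~np.isnan(P[:,0])]*1000
L=(P[:,:2]-np.array(T[:2])*1000)@np.array([[c,-sn],[sn,c]]); m=(abs(L[:,0])<35)&(L[:,1]<-60)&(L[:,1]>-110)&(P[:,2]>80)&(P[:,2]<110)
print(m.sum(),np.median(L[m],0),np.median(P[m],0),L[m].min(0),L[m].max(0))
plan((jig(0,-81,140,T),6.05),(jig(0,-81,91,T),6.05))
```

```text
71 [  3.6942456  -77.64273051] [ 558.01665065 -356.47507983   93.83800627] [-34.67603474 -84.46750145] [ 34.22118794 -64.33261381]
t 29.43 grasp [ 0.5542 -0.3622  0.141 ] psi 5.9 w 0.0222 ff 0.0 j [-0.75  0.69  1.42 -0.    1.03  0.72]
[0.09, -0.22, 0.1] [0.002, -0.001, -0.002] rows>=0.1
[0.09, -0.23, 5.0] [0.002, -0.001, -0.002] rows>=1.2
```

>>> apply_moves --targets '[{"delta_pos": [0.1, -0.3, 2], "rotation": [0, 0, 0], "grip": 2.2}, {"delta_pos": [0.1, -0.3, 3.5], "rotation": [0, 0, 0], "grip": 2.2}, {"delta_pos": [0.1, -0.3, 4.5], "rotation": [0, 0, 0], "grip": 2.2}, {"delta_pos": [0.1, -0.3, 5], "rotation": [0, 0, 0], "grip": 2.2}, {"delta_pos": [0.1, -0.3, 5], "rotation": [0, 0, 0], "grip": 2.2}, {"delta_pos": [0.1, -0.3, 5], "rotation": [0, 0, 0], "grip": 2.2}, {"delta_pos": [0.1, -0.3, 5], "rotation": [0, 0, 0], "grip": 0.4}, {"delta_pos": [0.1, -0.3, 5], "rotation": [0, 0, 0], "grip": 0.4}, {"delta_pos": [0.1, -0.3, 5], "rotation": [0, 0, 0], "grip": 0.4}, {"delta_pos": [0.1, -0.3, 5], "rotation": [0, 0, 0], "grip": 0.4}, {"delta_pos": [0.1, -0.3, 5], "rotation": [0, 0, 0], "grip": 0.4}]' --force 20

```text
clock: 30.35
tcp_pos: [0.5556, -0.3578, 0.2552]
tcp_rot: [3.135, 0.165, 0.002]
contact_force: [-0.7, -2.1, 1.8]
gripper_width: 0.0087
finger_force: 20.0
```

Run:
```python
from h import *
print(telemetry.get_state()['contact_force'])
T=(.5290,-.1449,np.radians(6.2))
plan((jig(0,-81,91,T),6.2))
```

```text
[-0.6772144  -2.05945099  1.76152163]
t 30.35 grasp [ 0.5559 -0.3581  0.0912] psi 6.0 w 0.0087 ff 19.999692142009735 j [-0.74  0.76  1.45 -0.    0.93  0.73]
[-0.39, -13.35, -0.01] [0.002, -0.001, -0.003] rows>=3.2
```

>>> apply_moves --targets '[{"delta_pos": [0, -0.3, 0], "rotation": [0, 0, 0], "grip": 0.4}, {"delta_pos": [0, -0.8, 0], "rotation": [0, 0, 0], "grip": 0.4}, {"delta_pos": [0, -1.5, 0], "rotation": [0, 0, 0], "grip": 0.4}, {"delta_pos": [-0.1, -2.3, 0], "rotation": [0, 0, 0], "grip": 0.4}, {"delta_pos": [-0.1, -3.1, 0], "rotation": [0, 0, 0], "grip": 0.4}, {"delta_pos": [-0.1, -3.9, 0], "rotation": [0, 0, 0], "grip": 0.4}, {"delta_pos": [-0.1, -4.7, 0], "rotation": [0, 0, 0], "grip": 0.4}, {"delta_pos": [-0.1, -5.5, 0], "rotation": [0, 0, 0], "grip": 0.4}, {"delta_pos": [-0.15, -6.3, 0], "rotation": [0, 0, 0], "grip": 0.4}, {"delta_pos": [-0.15, -7.1, 0], "rotation": [0, 0, 0], "grip": 0.4}, {"delta_pos": [-0.2, -7.9, 0], "rotation": [0, 0, 0], "grip": 0.4}, {"delta_pos": [-0.2, -8.7, 0], "rotation": [0, 0, 0], "grip": 0.4}, {"delta_pos": [-0.2, -9.5, 0], "rotation": [0, 0, 0], "grip": 0.4}, {"delta_pos": [-0.25, -10.3, 0], "rotation": [0, 0, 0], "grip": 0.4}, {"delta_pos": [-0.25, -11.1, 0], "rotation": [0, 0, 0], "grip": 0.4}, {"delta_pos": [-0.3, -11.9, 0], "rotation": [0, 0, 0], "grip": 0.4}, {"delta_pos": [-0.3, -12.5, 0], "rotation": [0, 0, 0], "grip": 0.4}, {"delta_pos": [-0.3, -13, 0], "rotation": [0, 0, 0], "grip": 0.4}, {"delta_pos": [-0.3, -13.3, 0], "rotation": [0, 0, 0], "grip": 0.4}, {"delta_pos": [-0.3, -13.4, 0], "rotation": [0, 0, 0], "grip": 0.4}]'

```text
clock: 32.02
tcp_pos: [0.539, -0.2247, 0.2552]
tcp_rot: [3.134, 0.166, 0.004]
contact_force: [0.6, -4.8, 2.9]
gripper_width: 0.0088
finger_force: 20.0
```

>>> apply_moves --targets '[{"delta_pos": [0, 0, 0], "rotation": [0, 0, 0], "grip": 0.4}, {"delta_pos": [0, 0, 0], "rotation": [0, 0, 0], "grip": 0.4}, {"delta_pos": [0, 0, 0], "rotation": [0, 0, 0], "grip": 0.4}]'

```text
clock: 32.27
tcp_pos: [0.5389, -0.2248, 0.2551]
tcp_rot: [3.135, 0.164, 0.004]
contact_force: [0.3, -4.7, 4.9]
gripper_width: 0.0091
finger_force: 20.0
```

Run:
```python
from h import *
print(telemetry.get_state()['contact_force'])
plan((jig(0,-81,91,(.5290,-.1449,np.radians(6.2))),6.2))
a=snap('top'); b=snap('scene'); np.savez('top6.npz',**a); np.savez('scene6.npz',**b)
A=cv2.resize(a['frame'][145:290,140:450],None,fx=2,fy=2,interpolation=cv2.INTER_CUBIC); B=cv2.resize(b['frame'][140:260,120:430],None,fx=2,fy=2,interpolation=cv2.INTER_CUBIC)
cv2.imwrite('pics/t6.png',np.vstack([A,B])[:,:,::-1])
```

```text
[ 0.32573173 -4.72363873  4.88917885]
t 32.27 grasp [ 0.5394 -0.2251  0.0911] psi 6.0 w 0.0091 ff 20.00022679567337 j [-0.59  0.68  1.66 -0.    0.8   0.88]
[-0.13, 0.05, 0.01] [0.002, -0.002, -0.004] rows>=0.0
```

View pics/t6.png

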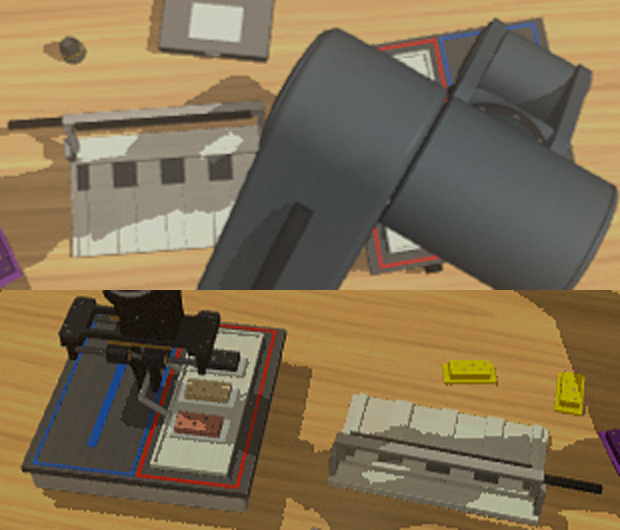

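The loaded tray stands inside the red outline, with the sections at scene crop px (215,358), (205,388) and (198,423). I'll release and back off.

>>> apply_moves --targets '[{"delta_pos": [0, 0, 0], "rotation": [0, 0, 0], "grip": 2.2}, {"delta_pos": [0, 0, 0], "rotation": [0, 0, 0], "grip": 2.2}, {"delta_pos": [0, 0, 0], "rotation": [0, 0, 0], "grip": 2.2}, {"delta_pos": [0, 0, 0], "rotation": [0, 0, 0], "grip": 2.2}, {"delta_pos": [0, 0, -1.5], "rotation": [0, 0, 0], "grip": 2.2}, {"delta_pos": [0, 0, -4], "rotation": [0, 0, 0], "grip": 2.2}, {"delta_pos": [0, 0, -8], "rotation": [0, 0, 0], "grip": 2.2}, {"delta_pos": [0, 0, -12], "rotation": [0, 0, 0], "grip": 2.2}, {"delta_pos": [0, 0, -14], "rotation": [0, 0, 0], "grip": 2.2}, {"delta_pos": [0, 0, -14], "rotation": [0, 0, 0], "grip": 2.2}, {"delta_pos": [0, 0, -14], "rotation": [0, 0, 0], "grip": 2.2}]'

```text
clock: 33.28
tcp_pos: [0.5381, -0.2237, 0.395]
tcp_rot: [3.137, 0.165, 0.002]
contact_force: [-0.4, 1.1, -1.0]
gripper_width: 0.0226
finger_force: 0.0
```

Run:
```python
from h import *
q=1.93
plan(((.5,.05,.24),50),(jig(55-65*np.cos(q),168,215),91))
```

```text
t 33.28 grasp [ 0.5382 -0.2237  0.231 ] psi 6.0 w 0.0226 ff 0.0 j [-0.59  0.48  1.55  0.    1.11  0.88]
[-0.92, -27.62, -0.91] [0.001, -0.001, -0.768] rows>=6.6
[10.36, -55.29, 1.6] [0.001, -0.001, -1.483] rows>=7.2
```

>>> apply_moves --targets '[{"delta_pos": [-0.9, -27.6, -0.9], "rotation": [0, 0, -0.768], "grip": 4.5}, {"delta_pos": [-0.9, -27.6, -0.9], "rotation": [0, 0, -0.768], "grip": 4.5}, {"delta_pos": [-0.9, -27.6, -0.9], "rotation": [0, 0, -0.768], "grip": 4.5}, {"delta_pos": [-0.9, -27.6, -0.9], "rotation": [0, 0, -0.768], "grip": 4.5}, {"delta_pos": [-0.9, -27.6, -0.9], "rotation": [0, 0, -0.768], "grip": 4.5}, {"delta_pos": [-0.9, -27.6, -0.9], "rotation": [0, 0, -0.768], "grip": 4.5}, {"delta_pos": [-0.9, -27.6, -0.9], "rotation": [0, 0, -0.768], "grip": 4.5}, {"delta_pos": [10.4, -55.3, 1.6], "rotation": [0, 0, -1.483], "grip": 4.5}, {"delta_pos": [10.4, -55.3, 1.6], "rotation": [0, 0, -1.483], "grip": 4.5}, {"delta_pos": [10.4, -55.3, 1.6], "rotation": [0, 0, -1.483], "grip": 4.5}, {"delta_pos": [10.4, -55.3, 1.6], "rotation": [0, 0, -1.483], "grip": 4.5}, {"delta_pos": [10.4, -55.3, 1.6], "rotation": [0, 0, -1.483], "grip": 4.5}, {"delta_pos": [10.4, -55.3, 1.6], "rotation": [0, 0, -1.483], "grip": 4.5}, {"delta_pos": [10.4, -55.3, 1.6], "rotation": [0, 0, -1.483], "grip": 4.5}, {"delta_pos": [10.4, -55.3, 1.6], "rotation": [0, 0, -1.483], "grip": 4.5}, {"delta_pos": [10.4, -55.3, 1.6], "rotation": [0, 0, -1.483], "grip": 4.5}, {"delta_pos": [10.4, -55.3, 1.6], "rotation": [0, 0, -1.483], "grip": 4.5}, {"delta_pos": [10.4, -55.3, 1.6], "rotation": [0, 0, -1.483], "grip": 4.5}]'

```text
clock: 34.78
tcp_pos: [0.5832, 0.3351, 0.3767]
tcp_rot: [-2.203, -2.238, 0.007]
contact_force: [1.1, -0.4, -0.2]
gripper_width: 0.0451
finger_force: 0.0
```

Run:
```python
from h import *
s,T=tray_pose(); np.savez('top7.npz',**s)
hsv=cv2.cvtColor(s['frame'],cv2.COLOR_RGB2HSV).astype(int); H,S=hsv[...,0],hsv[...,1]; v,u=np.indices(H.shape)
m=(u>295)&(u<445)&(v>140)&(v<290)&((H<3)|(H>177))&(S>150); P=ray(s,np.argwhere(m)[:,::-1],.06)[:,:2]*1000; print('red',cv2.minAreaRect(P.astype(np.float32)))
im=cv2.resize(s['frame'][145:290,140:450],None,fx=2.5,fy=2.5,interpolation=cv2.INTER_CUBIC); cv2.imwrite('pics/t7.png',im[:,:,::-1])
q=1.95
plan((jig(55-65*np.cos(q),168,150),91),(jig(55-65*np.cos(q),168,101),91))
```

```text
tray [ 530.1 -145.6] 255.9 98.0 yaw 6.01 2685
red ((528.7402954101562, -145.02450561523438), (284.1632385253906, 127.43241882324219), 5.966795444488525)
t 34.83 grasp [0.583  0.3346 0.2134] psi 90.9 w 0.0451 ff 0.0 j [ 0.36  0.62  1.33 -0.    1.19  0.34]
[0.23, 0.11, 6.34] [-0.003, 0.001, -0.002] rows>=1.5
[0.24, 0.12, 11.24] [-0.003, 0.001, -0.002] rows>=1.2
```

View pics/t7.png

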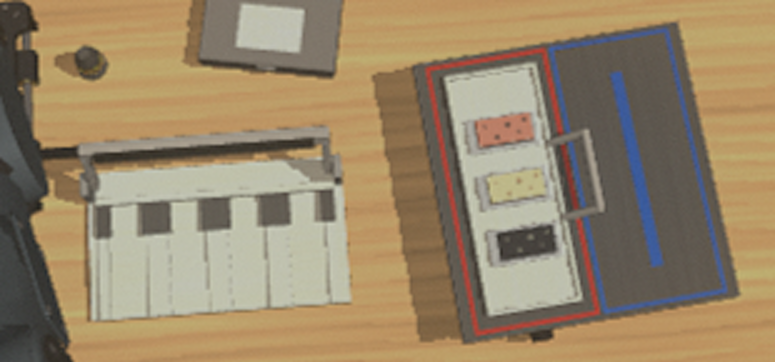

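The tray is within 2 mm of the red centre and square to it, with the sections at crop px (505,130), (515,185) and (526,243). Next I'll close the clamp.

>>> apply_moves --targets '[{"delta_pos": [0.1, 0.1, 4], "rotation": [0, 0, 0], "grip": 4.5}, {"delta_pos": [0.1, 0.1, 7], "rotation": [0, 0, 0], "grip": 4.5}, {"delta_pos": [0.1, 0.1, 9.5], "rotation": [0, 0, 0], "grip": 4.5}, {"delta_pos": [0.1, 0.1, 11.2], "rotation": [0, 0, 0], "grip": 4.5}, {"delta_pos": [0.1, 0.1, 11.2], "rotation": [0, 0, 0], "grip": 4.5}, {"delta_pos": [0.1, 0.1, 11.2], "rotation": [0, 0, 0], "grip": 4.5}, {"delta_pos": [0.1, 0.1, 11.2], "rotation": [0, 0, 0], "grip": 0.5}, {"delta_pos": [0.1, 0.1, 11.2], "rotation": [0, 0, 0], "grip": 0.5}, {"delta_pos": [0.1, 0.1, 11.2], "rotation": [0, 0, 0], "grip": 0.5}, {"delta_pos": [0.1, 0.1, 11.2], "rotation": [0, 0, 0], "grip": 0.5}, {"delta_pos": [0.1, 0.1, 11.2], "rotation": [0, 0, 0], "grip": 0.5}, {"delta_pos": [0.1, 0.1, 11.2], "rotation": [0, 0, 0], "grip": 0.5}, {"delta_pos": [0.1, 0.1, 11.2], "rotation": [0, 0, 0], "grip": 0.5}, {"delta_pos": [0.1, 0.1, 11.2], "rotation": [0, 0, 0], "grip": 0.5}]' --force 15

```text
clock: 36.0
tcp_pos: [0.5852, 0.3378, 0.2667]
tcp_rot: [2.202, 2.24, 0.002]
contact_force: [1.3, 0.1, 1.4]
gripper_width: 0.0116
finger_force: 15.0
```

Run:
```python
from h import *
print(telemetry.get_state()['contact_force'])
plan(*[(jig(55-65*np.cos(q),168,40+65*np.sin(q)),91) for q in [1.95,1.8,1.6,1.4,1.2,1.,.8,.6,.4,.2,.08,-.03]])
```

```text
[1.33018779 0.05531083 1.35676378]
t 36.0 grasp [0.5855 0.3379 0.1027] psi 91.0 w 0.0116 ff 15.000230222940445 j [ 0.36  0.76  1.4  -0.    0.98  0.34]
[-0.07, -0.09, 0.23] [0.002, -0.0, -0.0] rows>=0.1
[-0.07, -1.02, -0.06] [0.002, -0.0, -0.0] rows>=0.2
[-0.07, -2.31, -0.23] [0.002, -0.0, -0.0] rows>=0.3
[-0.07, -3.6, -0.14] [0.002, -0.0, -0.0] rows>=0.3
[-0.07, -4.85, 0.21] [0.002, -0.0, -0.0] rows>=0.3
[-0.07, -6.01, 0.79] [0.002, -0.0, -0.0] rows>=0.3
[-0.07, -7.03, 1.6] [0.002, -0.0, -0.0] rows>=0.3
[-0.07, -7.87, 2.59] [0.002, -0.0, -0.0] rows>=0.3
[-0.08, -8.49, 3.73] [0.002, -0.0, -0.0] rows>=0.3
[-0.08, -8.88, 4.97] [0.002, -0.0, -0.0] rows>=0.3
[-0.08, -8.99, 5.74] [0.002, -0.0, -0.0] rows>=0.2
[-0.08, -9.01, 6.45] [0.002, -0.0, -0.0] rows>=0.2
```

>>> apply_moves --targets '[{"delta_pos": [0, -0.4, -0.1], "rotation": [0, 0, 0], "grip": 0.5}, {"delta_pos": [0, -0.95, -0.25], "rotation": [0, 0, 0], "grip": 0.5}, {"delta_pos": [0, -1.6, -0.35], "rotation": [0, 0, 0], "grip": 0.5}, {"delta_pos": [0, -2.3, -0.4], "rotation": [0, 0, 0], "grip": 0.5}, {"delta_pos": [0, -2.95, -0.38], "rotation": [0, 0, 0], "grip": 0.5}, {"delta_pos": [0, -3.6, -0.3], "rotation": [0, 0, 0], "grip": 0.5}, {"delta_pos": [0, -4.25, -0.15], "rotation": [0, 0, 0], "grip": 0.5}, {"delta_pos": [0, -4.85, 0.05], "rotation": [0, 0, 0], "grip": 0.5}, {"delta_pos": [0, -5.45, 0.33], "rotation": [0, 0, 0], "grip": 0.5}, {"delta_pos": [0, -6, 0.65], "rotation": [0, 0, 0], "grip": 0.5}, {"delta_pos": [0, -6.55, 1.02], "rotation": [0, 0, 0], "grip": 0.5}, {"delta_pos": [0, -7.03, 1.45], "rotation": [0, 0, 0], "grip": 0.5}, {"delta_pos": [0, -7.47, 1.93], "rotation": [0, 0, 0], "grip": 0.5}, {"delta_pos": [0, -7.87, 2.45], "rotation": [0, 0, 0], "grip": 0.5}, {"delta_pos": [0, -8.2, 3], "rotation": [0, 0, 0], "grip": 0.5}, {"delta_pos": [0, -8.5, 3.6], "rotation": [0, 0, 0], "grip": 0.5}, {"delta_pos": [0, -8.7, 4.2], "rotation": [0, 0, 0], "grip": 0.5}, {"delta_pos": [0, -8.87, 4.8], "rotation": [0, 0, 0], "grip": 0.5}, {"delta_pos": [0, -8.97, 5.4], "rotation": [0, 0, 0], "grip": 0.5}, {"delta_pos": [0, -9, 5.9], "rotation": [0, 0, 0], "grip": 0.5}]'

```text
clock: 37.67
tcp_pos: [0.4959, 0.3362, 0.2077]
tcp_rot: [2.201, 2.239, 0.004]
contact_force: [1.0, 1.1, 23.5]
gripper_width: 0.0111
finger_force: 15.0
```

Run:
```python
from h import *
print(telemetry.get_state()['contact_force'])
plan(*[(jig(55-65*np.cos(q),168,40+65*np.sin(q)),91) for q in [0,-.03]])
```

```text
[ 0.9978093   1.09313221 23.46252354]
t 37.67 grasp [0.4964 0.3363 0.0437] psi 91.0 w 0.0111 ff 15.000961124897003 j [ 0.41  0.77  1.63 -0.    0.74  0.39]
[-0.07, -0.07, 0.37] [0.003, -0.0, -0.0] rows>=0.1
[-0.07, -0.07, 0.56] [0.003, -0.0, -0.0] rows>=0.0
```

>>> apply_moves --targets '[{"delta_pos": [0, 0, 0], "rotation": [0, 0, 0], "grip": 3.5}, {"delta_pos": [0, 0, 0], "rotation": [0, 0, 0], "grip": 3.5}, {"delta_pos": [0, 0, 0], "rotation": [0, 0, 0], "grip": 3.5}, {"delta_pos": [0, 0, 0], "rotation": [0, 0, 0], "grip": 3.5}, {"delta_pos": [0, 0, 0], "rotation": [0, 0, 0], "grip": 3.5}, {"delta_pos": [0, 0, 0], "rotation": [0, 0, 0], "grip": 3.5}, {"delta_pos": [0, 0, -2], "rotation": [0, 0, 0], "grip": 3.5}, {"delta_pos": [0, 0, -5], "rotation": [0, 0, 0], "grip": 3.5}, {"delta_pos": [0, 0, -9], "rotation": [0, 0, 0], "grip": 3.5}, {"delta_pos": [0, 0, -13], "rotation": [0, 0, 0], "grip": 3.5}, {"delta_pos": [3, 0, -16], "rotation": [0, 0, 0], "grip": 3.5}, {"delta_pos": [3, 0, -16], "rotation": [0, 0, 0], "grip": 3.5}, {"delta_pos": [3, 0, -16], "rotation": [0, 0, 0], "grip": 3.5}, {"delta_pos": [3, 0, -16], "rotation": [0, 0, 0], "grip": 3.5}, {"delta_pos": [3, 0, -16], "rotation": [0, 0, 0], "grip": 3.5}]'

```text
clock: 38.92
tcp_pos: [0.4935, 0.3653, 0.3653]
tcp_rot: [-2.202, -2.239, 0.007]
contact_force: [0.3, 0.0, -0.3]
gripper_width: 0.0351
finger_force: 0.0
```

Run:
```python
from h import *
s,T=tray_pose(); b=snap('scene'); plan()
A=cv2.resize(s['frame'][145:290,140:450],None,fx=2,fy=2,interpolation=cv2.INTER_CUBIC); B=cv2.resize(b['frame'][140:260,120:430],None,fx=2,fy=2,interpolation=cv2.INTER_CUBIC)
cv2.imwrite('pics/t8.png',np.vstack([A,B])[:,:,::-1])
for n,x in (('top',s),('scene',b)):
    W=cloud(x)*1000; P=W.reshape(-1,3); P=P[~np.isnan(P[:,0])]; L=P-[508.2,167.7,0]
    m=(abs(L[:,1])<110)&(L[:,0]>-25)&(L[:,0]<5)&(L[:,2]>24); print(n,m.sum(),np.median(L[m],0))
    m=(L[:,1]>142)&(L[:,1]<198)&(L[:,0]>-30)&(L[:,0]<100)&(L[:,2]>25)&(L[:,2]<130); print(' handle',m.sum(),np.median(L[m],0))
```

```text
tray [ 531.  -144.2] 255.5 97.5 yaw 5.94 2570
t 39.02 grasp [0.4933 0.3649 0.2012] psi 90.9 w 0.0348 ff 0.0 j [ 0.46  0.56  1.5  -0.    1.09  0.44]
top 548 [-10.86051196   0.52922545  42.49204554]
 handle 94 [-13.14898047 170.15666269  41.53843165]
scene 691 [-2.96269082  2.01262722 42.41663303]
 handle 97 [ -8.0152531  170.18774931  42.57336085]
```

View pics/t8.png

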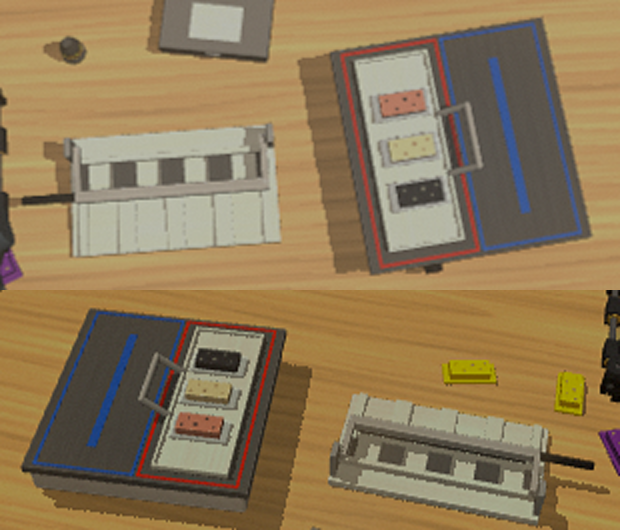

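The clamp bar is down, with its handle at top crop px (48,200). The tray is in the red outline with all three sections flat. I'm handing in.

```bash
python3 -c "
from rig import workorder
print(workorder.sign_off())"
```

```text
the job is handed in; nothing more can be done
None
```

The job is handed in but no verdict came back: granite, limestone and the one dark section lie flat in the tray, which stands about 2 mm from the red mark's centre and square to it, the clamp bar is down on the empty jig, and the bottle, objective and slide box were not touched.

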